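# Rack the glaze test tiles and nest the glaze pots

### The arm

A 6-joint arm with a two-finger parallel gripper is mounted at the origin on the work surface. World frame = base frame: x ahead of the robot, y to its left, z up, the work surface at z = 0. Lengths are in m, angles in rad, forces in N, time in s.
With the tool pointing down it reaches from about 0.35 to 0.775 m from the base axis. Payload 7.3 kg.
Tool frame: the origin (TCP) lies on the mounting face of the last link; the fingertips stand 178 mm ahead of it and the grasp point (between the pads) lies 159 mm ahead of it (robot.grip_depth is the distance from the TCP to the grasp point, in m); z points along the fingers, y is the line along which they close (so a half turn about z gives the same grasp; the last joint's range is limited). The gripper opens to 92 mm and grips with 3 to 60 N. Pads are 19 mm wide; open, the fingers measure 130 mm over their backs; the gripper's body (75 mm by 190 mm) begins 47 mm behind the grasp point.
Start: joints at [0.964, 0.342, 1.524, -0, 1.275, -0.146], TCP at [0.233, 0.47, 0.405] pointing down, gripper open.
Joint ranges: [-2.53, 2.53], [-0.77, 2.02], [0.04, 2.7], [-1, 4.14], [0.28, 2.66], [-3.11, 3.11]. Speed limits (rad/s): [2.57, 2.57, 3.14, 3.14, 3.14, 3.14].

### API

Orientations are given as [roll, pitch, yaw] about the fixed x, y, z axes, in that order (R = Rz(yaw) Ry(pitch) Rx(roll)).
In Python, from cell import observe, cams, robot, models gives the robot as it stands.
- The arm moves only by the shell command python3 -m jog 'ROWS' [FORCE]. ROWS is JSON, a list of rows, each a list of 3 entries, a list of its own where there are three numbers: the shift along the tool's x, y, z each as a share of 0.4 m, from -1 to 1, then the turn about the tool's z as a share of pi rad, from -1 to 1, then the closure, from 0 (fully open) to 1 (shut). In form: [[[x, y, z], turn, jaw], ...]. A call has 1 to 12 rows; each row is the pose to reach, as a shift and turn from the pose commanded when the call began, along the tool's axes at that moment, turning the shorter way round; what a row does not reach only later rows make up. A row lasts 1/8 s, in which the tool goes at most 62.5 mm and 10.7 degrees, less where a joint would pass 70% of its speed; a pose out of reach is approached as far as the arm can. A call with a number of a shift or a turn outside -1 to 1 is refused whole. A call with a gripper value outside its range is refused whole. The fingers move at their own pace and stop on an object; FORCE is the grip in N (left out, the last holds). Time passes only in rows, so rows that repeat a pose let the fingers close. It gives the time, the measured TCP pose, the force, the opening and the grip force at its end, in the units of the state.
- observe(): the state, without advancing time (a new reading comes with each control period).
- cams.read_camera(name): name is "scene" or "top" or "wrist"; returns the picture (480x640x3 uint8, red, green, blue); there is no depth.
- cams.camera_model(name): a dict with "camera_matrix" (3x3 intrinsics, pixels), "pose" (4x4, takes a point from camera to world coordinates). Camera axes: x right, y down, z forward; pixel columns grow to the right and rows downward; lengths in m; the calibration is good to about 2 mm. A picture is of the moment at which its call begins: read the wrist's pose just before it. camera_model takes no time and is no camera call; for the wrist camera it gives the pose at the moment of the call.
- robot.hand_in(): hands the job in; it is judged then, once.
Trained networks look in the newest picture that a camera, given by its name, has taken for a name from the list of things; names that differ only in an ending like _2 or _b are one class to them, and where a whole thing is asked for, a point or a joint stands for the part that bears it (a point fixed in the world has none). Each returns a list of dicts, best first, with "confidence" (0 to 1); they miss things now and then, are a little off and sometimes report something else, mostly with a low value. They report only what shows in the picture. A call takes as long as a camera call.
- models.find_in(target, camera): "position" ([x, y, z] in m, in world coordinates, good to about 4 mm: the middle of the surface that is visible of it).
- models.pinpoint(target, camera): "position" ([x, y, z] in m, in world coordinates, good to about 4 mm: a listed point, or the origin of a listed thing).
The state is a dict: "time": time; "qpos": joint angles; "qvel": joint speeds; "joint_efforts": joint torques, N m; "tool_pos": TCP position; "tool_rot": TCP orientation; "contact_force": force on the tool from outside, world axes, zero at the start; "torque": the same for the moment, N m; "opening": finger opening in m; "grip_force": force on a finger pad.
Only numpy, scipy, OpenCV 4.12 (cv2) and the standard library are available. Lean on these libraries where they do the work, as an engineer would, in place of code of your own. Each camera call takes 0.05 s, during which the arm holds its last target. There are 200 camera calls.

### The job

Clear the test-glazing station for the kiln: stand every tile from the short plaster drying block upright and fully down in a free slot of the long wooden tile rack, leaving the tile that is already there standing in the rack and letting no tile fall over. Put all the squat, empty terracotta pots on the table in one nested stack, right way up and each fully home in the one below, with the bottom pot standing inside the ring of the white saucer. Leave the jar, the bowl and the brush where they are.

Things in the scene. Friction and masses are not known exactly. Their poses are not given: they have to be found in the camera images.
- tile0: glaze test tile: clay plate 50 wide x 9 thick x 90 mm tall, lower half bare terracotta, upper half white glaze, about 85 g; origin at the centre of its lower edge; x along its 50 mm width, y through its 9 mm thickness, z up. At the start it stands loosely in a slot of the drying block, its foot 26 mm deep; may be absent.
- tile1: glaze test tile: clay plate 50 wide x 9 thick x 90 mm tall, lower half bare terracotta, upper half white glaze, about 85 g; origin at the centre of its lower edge; x along its 50 mm width, y through its 9 mm thickness, z up. At the start it stands loosely in a slot of the drying block, its foot 26 mm deep; may be absent.
- tile2: glaze test tile: clay plate 50 wide x 9 thick x 90 mm tall, lower half bare terracotta, upper half white glaze, about 85 g; origin at the centre of its lower edge; x along its 50 mm width, y through its 9 mm thickness, z up. At the start it stands loosely in a slot of the drying block, its foot 26 mm deep; may be absent.
- tile3: glaze test tile: clay plate 50 wide x 9 thick x 90 mm tall, lower half bare terracotta, upper half white glaze, about 85 g; origin at the centre of its lower edge; x along its 50 mm width, y through its 9 mm thickness, z up. At the start it stands loosely in a slot of the drying block, its foot 26 mm deep; may be absent.
- done0: glaze test tile: clay plate 50 wide x 9 thick x 90 mm tall, lower half bare terracotta, upper half white glaze, about 85 g; origin at the centre of its lower edge; x along its 50 mm width, y through its 9 mm thickness, z up. Stands in a slot of the tile rack from the start and stays there; only one of done0, done1, done2 is present.
- done1: glaze test tile: clay plate 50 wide x 9 thick x 90 mm tall, lower half bare terracotta, upper half white glaze, about 85 g; origin at the centre of its lower edge; x along its 50 mm width, y through its 9 mm thickness, z up. Stands in a slot of the tile rack from the start and stays there; only one of done0, done1, done2 is present.
- done2: glaze test tile: clay plate 50 wide x 9 thick x 90 mm tall, lower half bare terracotta, upper half white glaze, about 85 g; origin at the centre of its lower edge; x along its 50 mm width, y through its 9 mm thickness, z up. Stands in a slot of the tile rack from the start and stays there; only one of done0, done1, done2 is present.
- rack: tile rack: the longer (215 x 85 x 36 mm) block, dark wood, fixed, with five slots across it; origin at the centre of its underside, y along its length, x across it. Slots 26 mm deep, 56 mm long (along x), 12 mm wide, at y = -84, -42, 0, 42, 84 mm, their floors 10 mm above the table. A tile stands in one with its x along the rack's x.
- slot0 (a point): centre of the floor of the rack's slot 0 (y = -84 mm), 10 mm above the table, 26 mm below the slot's mouth; axes as the rack's
- slot1 (a point): centre of the floor of the rack's slot 1 (y = -42 mm), 10 mm above the table, 26 mm below the slot's mouth; axes as the rack's
- slot2 (a point): centre of the floor of the rack's slot 2 (y = 0 mm), 10 mm above the table, 26 mm below the slot's mouth; axes as the rack's
- slot3 (a point): centre of the floor of the rack's slot 3 (y = 42 mm), 10 mm above the table, 26 mm below the slot's mouth; axes as the rack's
- slot4 (a point): centre of the floor of the rack's slot 4 (y = 84 mm), 10 mm above the table, 26 mm below the slot's mouth; axes as the rack's
- block: drying block, the shorter (172 x 85 x 36 mm) fixed whitish plaster block in which the tiles to be moved stand; origin at the centre of its underside, y along its length, x across it; four slots 26 mm deep, 58 mm long, 14 mm wide, at y = -63, -21, 21, 63 mm, floors 10 mm above the table
- pot0: squat empty terracotta pot, 130 g, 54 mm tall: collar 68 mm across outside (62 inside) from 26 mm up to the rim, tapered body below, foot 48 mm across; origin at the centre of its foot, z up. Set into another it goes down until its collar rests on the other's rim, its foot 28 mm above the other's, with some 2.5 mm of play. Starts on the table; may be absent.
- pot1: squat empty terracotta pot, 130 g, 54 mm tall: collar 68 mm across outside (62 inside) from 26 mm up to the rim, tapered body below, foot 48 mm across; origin at the centre of its foot, z up. Set into another it goes down until its collar rests on the other's rim, its foot 28 mm above the other's, with some 2.5 mm of play. Starts on the table; may be absent.
- pot2: squat empty terracotta pot, 130 g, 54 mm tall: collar 68 mm across outside (62 inside) from 26 mm up to the rim, tapered body below, foot 48 mm across; origin at the centre of its foot, z up. Set into another it goes down until its collar rests on the other's rim, its foot 28 mm above the other's, with some 2.5 mm of play. Starts on the table; may be absent.
- pot3: squat empty terracotta pot, 130 g, 54 mm tall: collar 68 mm across outside (62 inside) from 26 mm up to the rim, tapered body below, foot 48 mm across; origin at the centre of its foot, z up. Set into another it goes down until its collar rests on the other's rim, its foot 28 mm above the other's, with some 2.5 mm of play. Starts on the table; may be absent.
- saucer: round white saucer, fixed on the table, 96 mm across, 4 mm thick, with a raised ring on it: inner diameter 54 mm, outer 62 mm, top 12 mm above the table; origin at the centre of its underside
- saucer_in (a point): centre of the saucer's floor inside the ring, 4 mm above the table: where the bottom pot's foot stands
- jar: closed glaze jar, 68 mm across, 60 mm tall, bystander; origin under its centre
- bowl: blue bowl, 120 mm across, 50 mm tall, bystander; origin under its centre
- brush: paint brush lying on the table, bystander

How it is judged:
At the end, for the whole second after the job is handed in: Each tile present stands in a rack slot: foot within 5 mm of the slot floor, within 7 mm of the rack's midline, lean under 0.17 rad. Each pot is within 15 mm of the saucer's axis, lean under 0.12 rad, foot 0, 28, 56 or 84 mm (+-5) above the saucer's floor. All at rest (x of tile0 in the frame of rack between -0.007 and 0.007 m and y of tile0 in the frame of rack between -0.1 and 0.1 m and z of tile0 in the frame of rack between 0.005 and 0.015 m and angle between each of tile0, tile1, tile2, tile3, done0, done1, done2's own z axis and vertical below 0.17 rad and linear speed of each of tile0, tile1, tile2, tile3, done0, done1, done2, pot0, pot1, pot2, pot3 below 0.02 m/s and x of tile1 in the frame of rack between -0.007 and 0.007 m and y of tile1 in the frame of rack between -0.1 and 0.1 m and z of tile1 in the frame of rack between 0.005 and 0.015 m and x of tile2 in the frame of rack between -0.007 and 0.007 m and y of tile2 in the frame of rack between -0.1 and 0.1 m and z of tile2 in the frame of rack between 0.005 and 0.015 m and x of tile3 in the frame of rack between -0.007 and 0.007 m and y of tile3 in the frame of rack between -0.1 and 0.1 m and z of tile3 in the frame of rack between 0.005 and 0.015 m and x of done0 in the frame of rack between -0.007 and 0.007 m and y of done0 in the frame of rack between -0.1 and 0.1 m and z of done0 in the frame of rack between 0.005 and 0.015 m and x of done1 in the frame of rack between -0.007 and 0.007 m and y of done1 in the frame of rack between -0.1 and 0.1 m and z of done1 in the frame of rack between 0.005 and 0.015 m and x of done2 in the frame of rack between -0.007 and 0.007 m and y of done2 in the frame of rack between -0.1 and 0.1 m and z of done2 in the frame of rack between 0.005 and 0.015 m and horizontal distance between each of pot0, pot1, pot2, pot3 and saucer_in below 0.015 m and angle between each of pot0, pot1, pot2, pot3's own z axis and vertical below 0.12 rad and (z of pot0 in the frame of saucer_in between -0.005 and 0.005 m or z of pot0 in the frame of saucer_in between 0.023 and 0.033 m or z of pot0 in the frame of saucer_in between 0.051 and 0.061 m or z of pot0 in the frame of saucer_in between 0.079 and 0.089 m) and (z of pot1 in the frame of saucer_in between -0.005 and 0.005 m or z of pot1 in the frame of saucer_in between 0.023 and 0.033 m or z of pot1 in the frame of saucer_in between 0.051 and 0.061 m or z of pot1 in the frame of saucer_in between 0.079 and 0.089 m) and (z of pot2 in the frame of saucer_in between -0.005 and 0.005 m or z of pot2 in the frame of saucer_in between 0.023 and 0.033 m or z of pot2 in the frame of saucer_in between 0.051 and 0.061 m or z of pot2 in the frame of saucer_in between 0.079 and 0.089 m) and (z of pot3 in the frame of saucer_in between -0.005 and 0.005 m or z of pot3 in the frame of saucer_in between 0.023 and 0.033 m or z of pot3 in the frame of saucer_in between 0.051 and 0.061 m or z of pot3 in the frame of saucer_in between 0.079 and 0.089 m)); the robot touches nothing.
It fails at once if a tile falls over (leans more than 0.7 rad) (angle between any of tile0, tile1, tile2, tile3, done0, done1, done2's own z axis and vertical above 0.7 rad).
It fails at once if the jar, bowl or brush is moved by more than 3 cm (distance of any of jar, bowl, brush from where it was at the start of the episode above 0.03 m).
Of tile0, tile1, tile2, tile3 only 3 to 4 are there at a start; the rules pass over those that are not, and their reading is None.
Of done0, done1, done2 only 1 to 1 are there at a start; the rules pass over those that are not, and their reading is None.
Of pot0, pot1, pot2, pot3 only 3 to 4 are there at a start; the rules pass over those that are not, and their reading is None.
At some moment in a run one of pot0, pot1, pot2, pot3 may be knocked a few centimetres aside while the robot is not near it.
It also fails if it takes over 210 s, if anything falls off the work surface, if the arm or the gripper's body presses on something with over 40 N, if the wrist force passes 120 N, or if a joint passes its speed limit or range.

## Working session

There is one attempt and no reset: what is moved stays moved. The work goes in short steps, Python scripts to look and compute and a shell command to move; the robot and the scene stay as the last step left them, time stands still between calls to the robot, and variables do not carry over. Pictures are saved under pics/ and viewed, at most 16 in all, crops included, and the job is handed in when it is done.

```bash
ls; mkdir -p pics; python3 - <<'E'
from cell import observe,cams,robot,models
import cv2,numpy as np
s=observe();print(s)
for n in("scene","top","wrist"):
    m=cams.camera_model(n);print(n,np.round(m["camera_matrix"],1).tolist(),np.round(m["pose"],3).tolist())
    im=cams.read_camera(n);cv2.imwrite(f"pics/{n}0.png",im[:,:,::-1])
for t in["tile0","done0","rack","slot0","slot2","slot4","block","pot0","saucer","saucer_in","jar","bowl","brush"]:
    for c in("top","scene"):
        print(t,c,[(np.round(d["position"],3).tolist(),round(d["confidence"],2)) for d in models.pinpoint(t,c)])
E
```

```text
pics
{'time': 0.0, 'qpos': array([ 9.63987487e-01,  3.42712068e-01,  1.52501469e+00,  1.46633272e-05,
        1.27539195e+00, -1.46030861e-01]), 'qvel': array([ 0.00128515,  0.00043265, -0.00147236, -0.00066054, -0.0026152 ,
        0.00177635]), 'joint_efforts': array([ 5.38623990e-04, -4.31252074e+01, -2.44216079e+01,  7.18873786e-02,
        5.59697184e-02, -1.56639476e-04]), 'tool_pos': array([0.23335344, 0.47013727, 0.4040511 ]), 'tool_rot': array([-3.14008488e+00, -2.35932075e-04,  2.68081022e+00]), 'contact_force': array([-0.51065123,  0.04821597,  0.19486279]), 'torque': array([-0.05352795,  0.01116038,  0.01878926]), 'grip_force': 0.0, 'opening': 0.09229201862838671}
scene [[454.0, 0.0, 320.4], [0.0, 454.0, 231.6], [0.0, 0.0, 1.0]] [[0.75, 0.504, -0.428, 1.011], [0.661, -0.552, 0.508, -0.5], [0.019, -0.664, -0.747, 0.747], [0.0, 0.0, 0.0, 1.0]]
top [[459.4, 0.0, 330.7], [0.0, 459.4, 244.4], [0.0, 0.0, 1.0]] [[0.026, -0.993, 0.117, 0.488], [-1.0, -0.025, 0.004, -0.017], [-0.001, -0.117, -0.993, 1.03], [0.0, 0.0, 0.0, 1.0]]
wrist [[363.9, 0.0, 324.7], [0.0, 363.9, 243.1], [0.0
[... 2026 characters left out ...]
74, 0.0], 0.84), ([0.636, 0.199, 0.004], 0.78), ([0.446, -0.061, -0.001], 0.65)]
saucer top [([0.625, 0.021, 0.002], 0.56)]
saucer scene [([0.628, 0.023, -0.004], 0.64), ([0.632, 0.2, 0.004], 0.58)]
saucer_in top [([0.629, 0.019, 0.002], 0.66)]
saucer_in scene [([0.628, 0.025, 0.006], 0.69)]
jar top [([0.801, -0.1, -0.002], 0.6), ([0.484, 0.244, 0.012], 0.6), ([0.479, 0.29, 0.008], 0.53)]
jar scene [([0.803, -0.095, -0.003], 0.79)]
bowl top [([0.481, 0.291, 0.007], 0.72), ([0.787, 0.129, -0.001], 0.71), ([0.515, -0.22, 0.006], 0.67)]
bowl scene [([0.788, 0.128, -0.0], 0.67)]
brush top [([0.723, -0.365, 0.003], 0.86), ([0.667, -0.174, 0.001], 0.64)]
brush scene [([0.722, -0.371, 0.002], 0.6)]
```

View pics/top0.png

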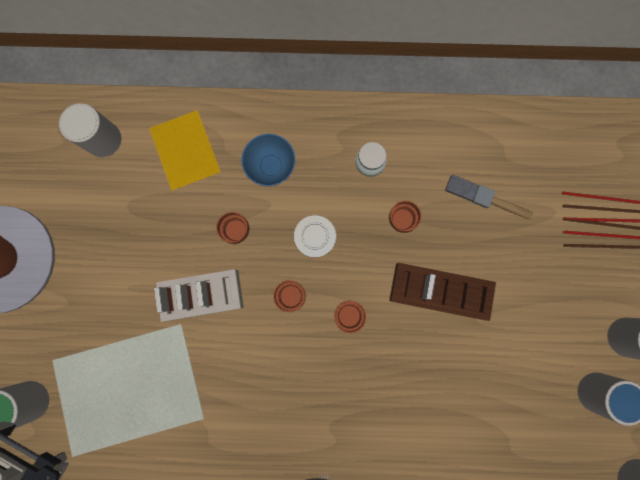

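View pics/scene0.png

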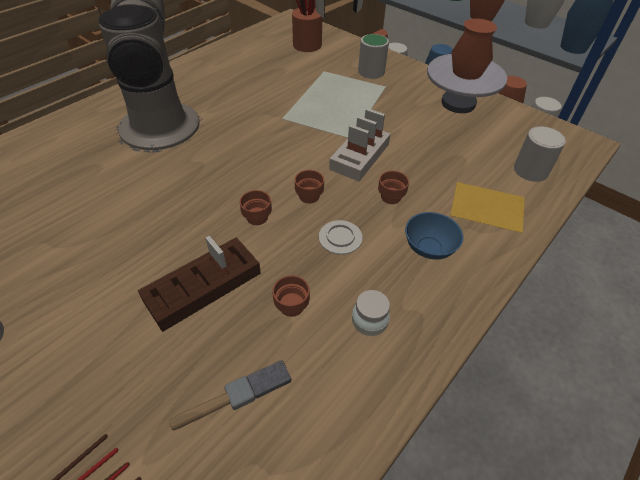

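The top view shows tiles in three block slots, at px (163,299), (184,296) and (204,293). The fourth slot, at (227,290), is empty. The rack's done tile is at (430,287), next to the slot at its left end. There are four pots, at (233,228), (290,296), (350,316) and (405,217), and the saucer is at (315,236). The scene view agrees.

```bash
cat > h.py <<'E'
from cell import observe,cams,robot,models
import cv2,numpy as np
D=0.159
def go(p,yaw,note=""):
    """rows entries to bring the grasp point to p with tool down at yaw"""
    s=observe(); y0=s["tool_rot"][2]; t=np.array(s["tool_pos"])
    d=np.array(p,float)+[0,0,D]-t
    c,sn=np.cos(y0),np.sin(y0)
    sh=np.array([d@[c,sn,0],d@[sn,-c,0],-d[2]])/0.4
    dy=-((yaw-y0+np.pi)%(2*np.pi)-np.pi)/np.pi
    q6=s["qpos"][5]+dy*np.pi
    print(note,"shift",np.round(sh,4).tolist(),"turn",round(dy,4),"q6~",round(q6,2),"t",round(s["time"],2))
def snap(n,name=None):
    m=cams.camera_model(n); im=cams.read_camera(n)
    if name: cv2.imwrite(f"pics/{name}.png",im[:,:,::-1])
    return im,m
def ray(m,uv):
    K=np.array(m["camera_matrix"]);T=np.array(m["pose"])
    d=T[:3,:3]@np.linalg.solve(K,[uv[0],uv[1],1]); return T[:3,3],d/np.linalg.norm(d)
def onplane(m,uv,z):
    o,d=ray(m,uv); return o+d*(z-o[2])/d[2]
def proj(m,p):
    K=np.array(m["camera_matrix"]);T=np.array(m["pose"])
    q=K@(T[:3,:3].T@(np.array(p)-T[:3,3])); return q[:2]/q[2]
def tri(obs):
    A=np.zeros((3,3));b=np.zeros(3);R=[]
    for m,uv in obs:
        o,d=ray(m,uv);P=np.eye(3)-np.outer(d,d);A+=P;b+=P@o;R.append((o,P))
    x=np.linalg.solve(A,b); return x,[round(1000*np.linalg.norm(P@(x-o)),1) for o,P in R]
def pin(t,c):
    return [(np.round(d["position"],4).tolist(),round(d["confidence"],2)) for d in models.pinpoint(t,c) if d["confidence"]>.3]
E
python3 -c "
from h import *
go([.484,.267,.2],3.30)"
```

```text
shift [-0.787, -0.1766, 0.1144] turn -0.1971 q6~ -0.77 t 1.45
```

```bash
python3 -m jog '[[[-0.787,-0.177,0.114],-0.197,0.72],[[-0.787,-0.177,0.114],-0.197,0.72],[[-0.787,-0.177,0.114],-0.197,0.72],[[-0.787,-0.177,0.114],-0.197,0.72],[[-0.787,-0.177,0.114],-0.197,0.72],[[-0.787,-0.177,0.114],-0.197,0.72],[[-0.787,-0.177,0.114],-0.197,0.72],[[-0.787,-0.177,0.114],-0.197,0.72],[[-0.787,-0.177,0.114],-0.197,0.72]]' 15
python3 -c "
from h import *
im,m=snap('wrist','w1')
print(observe()['tool_pos'],observe()['tool_rot'],observe()['opening'])
for t in ('tile0','block'): print(t,pin(t,'wrist'))
"
```

```text
time: 2.58
tool_pos: [0.4831, 0.2677, 0.3595]
tool_rot: [3.141, 0.0, -2.982]
contact_force: [-1.1, 0.3, 0.2]
opening: 0.0256
grip_force: 0.0
[0.48311964 0.26774853 0.35946197] [ 3.14134342e+00  3.78816921e-04 -2.98180692e+00] 0.025681739610266645
tile0 [([0.4906, 0.248, 0.0102], 0.86), ([0.4806, 0.2899, 0.0072], 0.64), ([0.4769, 0.3293, 0.0125], 0.61)]
block [([0.49, 0.2675, 0.0003], 0.73), ([0.4794, 0.2898, 0.0084], 0.57)]
```

View pics/w1.png

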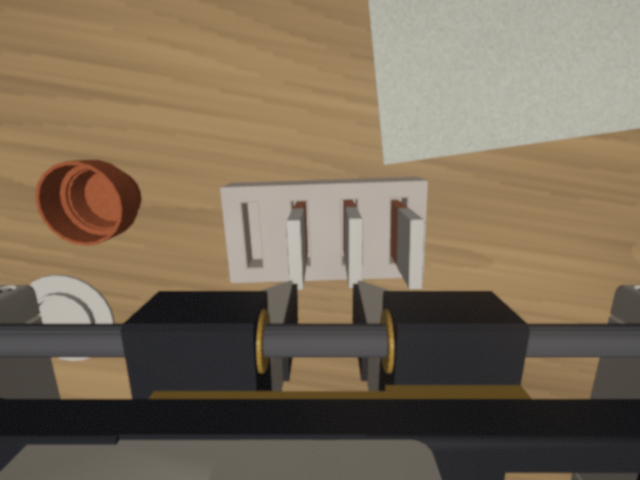

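The wrist view shows the block's top face between px (223,187) and (426,283), with the tile tops near x = 296, 354 and 412. I'll back off and take two views from a bit lower.

```bash
python3 -m jog '[[[0.18,0,0.07],0,0.72],[[0.18,0,0.07],0,0.72],[[0.18,0,0.07],0,0.72],[[0.18,0,0.07],0,0.72]]'
python3 -c "
from h import *
im,m=snap('wrist','w2');np.savez('pics/w2',**m)
print(pin('tile0','wrist'))
c=im[100:400,160:560]
cv2.imwrite('pics/w2c.png',cv2.resize(c,(800,600),interpolation=cv2.INTER_CUBIC)[:,:,::-1])
"
python3 -m jog '[[[0,0.15,0],0,0.72],[[0,0.15,0],0,0.72],[[0,0.15,0],0,0.72],[[0,0.15,0],0,0.72]]'
python3 -c "
from h import *
im,m=snap('wrist','w3');np.savez('pics/w3',**m)
print(pin('tile0','wrist'))
c=im[100:400,60:460]
cv2.imwrite('pics/w3c.png',cv2.resize(c,(800,600),interpolation=cv2.INTER_CUBIC)[:,:,::-1])
"
```

```text
time: 3.22
tool_pos: [0.4137, 0.256, 0.3319]
tool_rot: [3.141, 0.002, -2.983]
contact_force: [-0.9, -0.0, 1.1]
opening: 0.0257
grip_force: 0.0
[([0.4905, 0.2472, 0.0105], 0.98), ([0.482, 0.2886, 0.0091], 0.61)]
time: 3.82
tool_pos: [0.4038, 0.314, 0.3311]
tool_rot: [-3.141, -0.0, -2.984]
contact_force: [-0.0, 0.2, -0.0]
opening: 0.026
grip_force: 0.0
[([0.4768, 0.3296, 0.0147], 0.56)]
```

View pics/w2c.png

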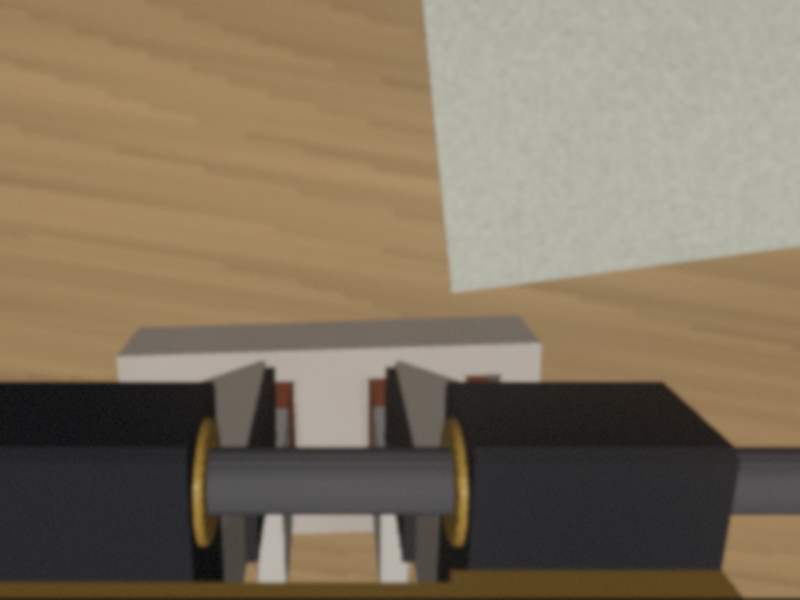

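View pics/w3c.png

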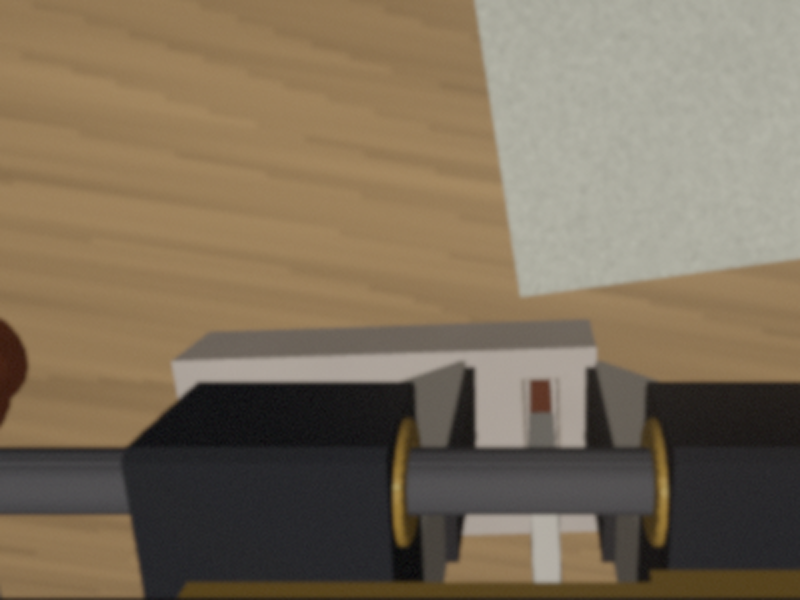

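Those two views show the jaw hiding the block, because I backed off the wrong way. Only the top strip shows, near crop rows 320–380. I'll move to the other side with the jaw open and measure by code.

```bash
python3 -c "
from h import *
go([.54,.25,.20],3.30)"
```

```text
shift [-0.3115, -0.2112, -0.0695] turn -0.0005 q6~ -1.22 t 3.92
```

```bash
python3 -m jog '[[[-0.31,-0.21,-0.07],0,0],[[-0.31,-0.21,-0.07],0,0],[[-0.31,-0.21,-0.07],0,0],[[-0.31,-0.21,-0.07],0,0],[[-0.31,-0.21,-0.07],0,0],[[-0.31,-0.21,-0.07],0,0]]'
python3 -c "
from h import *
im,m=snap('wrist','w4');np.savez('pics/w4',**m)
"
python3 -m jog '[[[0,0.15,0],0,0],[[0,0.15,0],0,0],[[0,0.15,0],0,0],[[0,0.15,0],0,0]]'
python3 -c "
from h import *
im,m=snap('wrist','w5');np.savez('pics/w5',**m)
a=cv2.imread('pics/w4.png');
cv2.imwrite('pics/w45.png',np.hstack([a[40:340,140:540],cv2.imread('pics/w5.png')[40:340,80:480]]))
hsv=cv2.cvtColor(a,cv2.COLOR_BGR2HSV)
for v in (160,200,220):print(v,[tuple(x) for x in a[v,200:440:8].tolist()])
"
```

```text
time: 4.68
tool_pos: [0.538, 0.2519, 0.359]
tool_rot: [3.141, -0.001, -2.982]
contact_force: [0.2, -1.1, -0.7]
opening: 0.0812
grip_force: 0.0
time: 5.22
tool_pos: [0.5296, 0.31, 0.3592]
tool_rot: [-3.141, -0.0, -2.984]
contact_force: [-1.3, 0.3, -0.5]
opening: 0.0917
grip_force: 0.0
160 [(79, 113, 138), (82, 115, 141), (82, 117, 143), (82, 117, 142), (85, 119, 144), (84, 117, 143), (114, 136, 155), (157, 166, 176), (157, 166, 175), (102, 110, 118), (156, 165, 174), (156, 164, 174), (156, 165, 174), (155, 164, 172), (155, 164, 173), (138, 148, 158), (181, 184, 189), (161, 167, 172), (159, 167, 176), (157, 166, 175), (157, 166, 175), (156, 165, 174), (43, 54, 79), (77, 84, 88), (178, 183, 187), (173, 182, 186), (155, 164, 173), (155, 165, 173), (69, 79, 99), (46, 56, 77)]
200 [(86, 121, 147), (85, 121, 148), (87, 122, 149), (88, 124, 151), (89, 125, 152), (89, 126, 152), (91, 127, 154), (157, 165, 175), (157, 165, 175), (92, 101, 110), (157, 165, 175), (151, 161, 171), (157, 166, 175), (156, 165, 174), (155, 163, 172), (143, 153, 162), (175, 182, 187), (163, 170, 175), (155, 164, 174), (154, 163, 172), (155, 163, 172), (153, 162, 171), (57, 66, 87), (75, 81, 85), (171, 180, 185), (163, 170, 177), (156, 165, 173), (155, 165, 174), (56, 66, 87), (68, 74, 85)]
220 [(84, 119, 145), (83, 118, 144), (83, 117, 144), (83, 118, 144), (85, 119, 146), (85, 120, 147), (85, 120, 147), (154, 163, 173), (157, 165, 175), (155, 164, 173), (155, 164, 173), (156, 165, 174), (156, 165, 174), (156, 165, 174), (156, 165, 175), (157, 166, 176), (155, 163, 171), (154, 162, 172), (156, 164, 174), (155, 164, 173), (153, 162, 171), (152, 162, 171), (153, 162, 171), (154, 162, 173), (152, 161, 172), (153, 163, 172), (152, 163, 173), (151, 162, 172), (152, 162, 173), (147, 159, 171)]
```

View pics/w45.png

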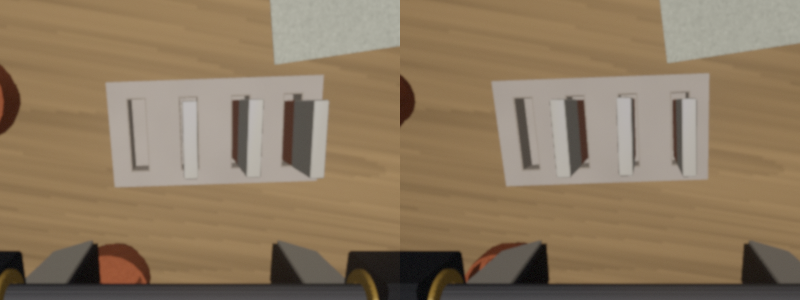

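The views show the empty slot on the left and three bright tile tops. In the left view they are at crop px (190,137), (254,137) and (318,139). I'll segment those tops and triangulate them.

```bash
cat >> h.py <<'E'
def tops(im,lo=166,vmax=300):
    """centres (px) of bright 50x9 tile tops, left to right"""
    b=cv2.GaussianBlur(im,(3,3),0); b=((b[:,:,2]>lo)&(b[:,:,0].astype(int)-b[:,:,2]<17)).astype(np.uint8); b[vmax:]=0
    n,l,st,ce=cv2.connectedComponentsWithStats(b)
    r=[]
    for i in range(1,n):
        if 250<st[i,4]<3000:
            q=cv2.minAreaRect(np.argwhere(l==i)[:,::-1].astype(np.float32))
            w=sorted(q[1])
            if w[1]>3*w[0] and w[1]>40: r.append((q[0],[round(x,1) for x in w],q))
    return sorted(r,key=lambda x:x[0][0])
E
python3 - <<'E'
from h import *
L=[]
for n in('w4','w5'):
    im=cv2.imread(f'pics/{n}.png')[:,:,::-1]; m=dict(np.load(f'pics/{n}.npz')); t=tops(im); L.append((m,t))
    for c,w,_ in t: print(n,np.round(c,1),w, np.round(onplane(m,c,.1),4))
if len(L[0][1])==len(L[1][1]):
    P=[]
    for a,b in zip(L[0][1],L[1][1]):
        x,r=tri([(L[0][0],a[0]),(L[1][0],b[0])]);print(np.round(x,4),r);P.append(x)
    d=P[-1]-P[0];print(np.linalg.norm(d),"yaw",np.arctan2(-d[0],d[1]))
E
```

```text
w4 [329. 179.] [12.0, 74.0] [0.4887 0.2481 0.1   ]
w4 [394.8 177. ] [11.5, 74.3] [0.4807 0.2901 0.1   ]
w4 [458.5 178. ] [10.1, 72.5] [0.4747 0.3311 0.1   ]
w5 [239.6 177.5] [9.9, 73.5] [0.4886 0.2486 0.1   ]
w5 [303.5 175. ] [11.0, 72.0] [0.4805 0.2894 0.1   ]
w5 [369.  168.5] [10.0, 57.0] [0.4698 0.3306 0.1   ]
[0.4889 0.2481 0.0979] [np.float64(0.0), np.float64(0.0)]
[0.4804 0.2895 0.1026] [np.float64(0.1), np.float64(0.1)]
[0.4722 0.3307 0.1006] [np.float64(2.5), np.float64(2.5)]
0.08424958578001764 yaw 0.19880903529079483
```

```bash
python3 -c "
from h import *
go([.4887,.2483,.078],3.335)"
```

```text
shift [0.1253, -0.136, 0.3056] turn -0.0115 q6~ -1.36 t 5.28
```

```bash
python3 -m jog '[[[0.125,-0.136,0],-0.0115,0.72],[[0.125,-0.136,0],-0.0115,0.72],[[0.125,-0.136,0],-0.0115,0.72],[[0.125,-0.136,0],-0.0115,0.72],[[0.125,-0.136,0.1],-0.0115,0.72],[[0.125,-0.136,0.2],-0.0115,0.72],[[0.125,-0.136,0.25],-0.0115,0.72],[[0.125,-0.136,0.306],-0.0115,0.72],[[0.125,-0.136,0.306],-0.0115,0.72],[[0.125,-0.136,0.306],-0.0115,0.72]]'
python3 -m jog '[[[0,0,0],0,1],[[0,0,0],0,1],[[0,0,0],0,1],[[0,0,0],0,1]]' 15
```

```text
time: 6.52
tool_pos: [0.4894, 0.2496, 0.2374]
tool_rot: [3.141, 0.001, -2.947]
contact_force: [1.3, 0.3, -0.0]
opening: 0.0258
grip_force: 0.0
time: 7.02
tool_pos: [0.489, 0.2491, 0.2375]
tool_rot: [3.141, 0.002, -2.947]
contact_force: [-1.0, 0.4, 5.2]
opening: 0.009
grip_force: 15.0
```

Gripped: opening 9.0 mm. Lift it, then go look at the rack.

```bash
python3 -m jog '[[[0,0,-0.1],0,1],[[0,0,-0.2],0,1],[[0,0,-0.3],0,1],[[0,0,-0.43],0,1],[[0,0,-0.43],0,1],[[0,0,-0.43],0,1]]'; python3 -c "
from h import *
go([.57,-.27,.25],2.93)"
```

```text
time: 7.78
tool_pos: [0.4884, 0.2489, 0.4077]
tool_rot: [-3.141, -0.002, -2.947]
contact_force: [0.1, -0.3, -0.8]
opening: 0.0089
grip_force: 15.0
 shift [0.0502, -1.3122, -0.0032] turn 0.1292 q6~ -1.03 t 7.78
```

```bash
python3 -m jog '[[[0.03,-0.95,0],0.09,1],[[0.03,-0.95,0],0.09,1],[[0.03,-0.95,0],0.09,1],[[0.03,-0.95,0],0.09,1],[[0.03,-0.95,0],0.09,1],[[0.03,-0.95,0],0.09,1],[[0.03,-0.95,0],0.09,1],[[0.03,-0.95,0],0.09,1],[[0.03,-0.95,0],0.09,1]]'; python3 -c "
from h import *
go([.57,-.27,.25],2.93)"
```

```text
time: 8.9
tool_pos: [0.5502, -0.1248, 0.408]
tool_rot: [3.141, -0.002, 3.055]
contact_force: [-0.4, 0.8, -1.4]
opening: 0.0091
grip_force: 15.0
 shift [-0.0808, -0.3574, -0.0025] turn 0.0397 q6~ -1.72 t 8.9
```

```bash
python3 -m jog '[[[-0.08,-0.36,0],0.04,1],[[-0.08,-0.36,0],0.04,1],[[-0.08,-0.36,0],0.04,1],[[-0.08,-0.36,0],0.04,1],[[-0.08,-0.36,0],0.04,1],[[-0.08,-0.36,0],0.04,1]]'; python3 -c "
from h import *
im,m=snap('wrist','w6');np.savez('pics/w6',**m)
print(pin('slot0','wrist'),pin('rack','wrist'),pin('done0','wrist'))
for v in (170,200):print(v,[tuple(x) for x in im[v,180:480:10].tolist()])
"
```

```text
time: 9.65
tool_pos: [0.5697, -0.2707, 0.409]
tool_rot: [3.141, 0.0, 2.93]
contact_force: [0.3, -0.3, -1.4]
opening: 0.009
grip_force: 15.0
[([0.5089, -0.2608, 0.0131], 0.88), ([0.5209, -0.1716, 0.008], 0.87), ([0.5005, -0.2996, 0.0121], 0.85), ([0.4934, -0.3443, 0.0085], 0.73), ([0.5151, -0.2128, 0.0099], 0.71)] [([0.506, -0.2624, 0.0017], 0.73)] [([0.5189, -0.2211, 0.0108], 0.68)]
170 [(179, 150, 109), (184, 154, 113), (183, 154, 113), (162, 130, 92), (102, 62, 40), (63, 40, 28), (102, 61, 38), (103, 63, 41), (101, 61, 39), (101, 62, 40), (101, 60, 39), (102, 63, 41), (102, 62, 40), (103, 63, 42), (99, 61, 39), (97, 59, 38), (102, 63, 41), (102, 63, 42), (98, 60, 41), (150, 145, 138), (212, 207, 198), (106, 66, 45), (106, 65, 45), (99, 63, 43), (104, 65, 43), (105, 65, 41), (184, 155, 112), (185, 155, 113), (180, 152, 110), (174, 146, 105)]
200 [(183, 155, 112), (186, 158, 115), (187, 158, 116), (185, 155, 114), (107, 69, 44), (114, 79, 52), (118, 83, 55), (128, 95, 65), (145, 114, 81), (153, 122, 86), (158, 129, 92), (171, 142, 103), (175, 145, 105), (179, 151, 109), (174, 146, 106), (174, 145, 105), (180, 151, 110), (180, 151, 110), (178, 149, 109), (174, 146, 106), (168, 139, 101), (173, 146, 106), (179, 150, 109), (181, 152, 111), (179, 150, 109), (175, 146, 105), (175, 147, 106), (175, 146, 107), (173, 145, 104), (169, 141, 102)]
```

View pics/w6.png

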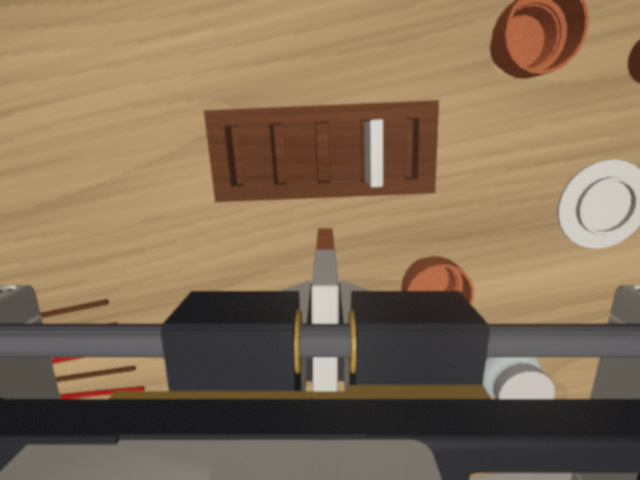

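This shows the rack top at px (206,111)–(438,101)–(434,192)–(217,201), with done at (375,152) in slot 3. The held tile's foot edge is at (325,229). I'll fit the rack outline by code.

```bash
cat >> h.py <<'E'
from scipy.optimize import minimize
def fitrack(im,m,x0=(.509,-.259,-.21),L=.215,W=.085,H=.036,vmax=217):
    k=((im[:,:,0]<135)&(im[:,:,0]>im[:,:,2]+12)).astype(np.uint8); k[vmax:]=0
    n,l,st,ce=cv2.connectedComponentsWithStats(k)
    u0=proj(m,[*x0[:2],H]); i=max(range(1,n),key=lambda i:st[i,4]-20*np.linalg.norm(ce[i]-u0))
    M=np.zeros_like(k); cv2.fillPoly(M,[cv2.convexHull(np.argwhere(l==i)[:,::-1].astype(np.int32))],255)
    S=cv2.resize(M,None,fx=1,fy=1).astype(float)/255
    def ren(x,full=False):
        c,s=np.cos(x[2]),np.sin(x[2]); P=[]
        for a in(-1,1):
            for b in(-1,1):
                for z in(0,H): P.append(proj(m,[x[0]+c*a*W/2-s*b*L/2,x[1]+s*a*W/2+c*b*L/2,z]))
        h=cv2.convexHull(np.array(P,np.float32)).reshape(-1,2)
        r=np.zeros(M.shape,np.uint8); cv2.fillPoly(r,[np.round(h*16).astype(np.int32)],255,cv2.LINE_AA,4); r[vmax:]=0
        return r.astype(float)/255
    f=lambda x:np.abs(ren(x)-S).sum()/S.sum()
    b=minimize(f,x0,method='Nelder-Mead',options=dict(initial_simplex=[np.add(x0,d) for d in([0,0,0],[.01,0,0],[0,.01,0],[0,0,.05])],xatol=1e-5,fatol=1e-5,maxiter=300))
    return b.x,b.fun,l==i
def slots(x):
    c,s=np.cos(x[2]),np.sin(x[2]); return [np.array([x[0]-s*y,x[1]+c*y]) for y in(-.084,-.042,0,.042,.084)]
E
python3 - <<'E'
from h import *
im=cv2.imread('pics/w6.png')[:,:,::-1]; m=dict(np.load('pics/w6.npz'))
x,f,msk=fitrack(im,m); print(x,f)
for i,p in enumerate(slots(x)): print(i,np.round(p,4),"mouth px",np.round(proj(m,[*p,.036]),1))
t=tops(im,lo=180,vmax=217); print([(np.round(c,1),w,np.round(onplane(m,c,.1),4)) for c,w,_ in t])
# held tile
s=observe(); y=s['tool_rot'][2]; g=np.array(s['tool_pos'])-[0,0,.159]; tx=np.array([np.cos(y),np.sin(y),0]);ty=np.array([np.sin(y),-np.cos(y),0])
for w in(-.0045,.0045): print('foot corner pred',np.round(proj(m,g-[0,0,.0685]+tx*.025+ty*w),1))
sub=im[222:250,310:340].astype(int)
for v in range(224,240,1): print(v,(im[v,308:342:2,0]).tolist())
E
```

```text
[ 0.50822155 -0.25843171 -0.17775501] 0.02209376151102374
0 [ 0.4934 -0.3411] mouth px [233.5 155.5]
1 [ 0.5008 -0.2998] mouth px [277.9 153.9]
2 [ 0.5082 -0.2584] mouth px [322.4 152.3]
3 [ 0.5156 -0.2171] mouth px [367.  150.7]
4 [ 0.5231 -0.1758] mouth px [411.7 149. ]
[(array([376., 153.]), [10.0, 64.0], array([ 0.5155, -0.2173,  0.1   ]))]
foot corner pred [313.4 227.1]
foot corner pred [328.7 227.1]
224 [178, 177, 176, 176, 174, 174, 174, 172, 173, 172, 172, 172, 172, 173, 174, 175, 175]
225 [176, 175, 175, 174, 173, 174, 173, 173, 172, 171, 173, 173, 173, 175, 176, 177, 179]
226 [174, 173, 174, 173, 174, 171, 170, 169, 169, 170, 170, 172, 175, 178, 180, 180, 180]
227 [173, 174, 174, 173, 171, 165, 160, 159, 160, 160, 162, 164, 174, 179, 181, 181, 180]
228 [173, 173, 174, 173, 171, 154, 142, 142, 142, 143, 143, 146, 164, 180, 181, 181, 180]
229 [174, 174, 174, 175, 171, 141, 125, 124, 125, 125, 124, 126, 148, 178, 180, 181, 180]
230 [175, 176, 177, 178, 171, 131, 117, 115, 117, 115, 116, 117, 138, 177, 180, 180, 180]
231 [178, 179, 180, 180, 172, 128, 116, 116, 117, 115, 115, 116, 136, 176, 179, 181, 180]
232 [180, 182, 182, 181, 172, 126, 116, 117, 117, 115, 116, 116, 133, 176, 181, 181, 181]
233 [182, 182, 182, 182, 171, 126, 115, 116, 116, 117, 117, 117, 134, 175, 181, 180, 180]
234 [182, 182, 183, 182, 168, 124, 115, 116, 116, 115, 116, 116, 131, 173, 181, 180, 180]
235 [182, 182, 181, 181, 165, 122, 116, 115, 114, 115, 115, 117, 129, 170, 179, 179, 178]
236 [182, 182, 181, 181, 162, 122, 116, 116, 116, 116, 116, 116, 127, 167, 177, 177, 176]
237 [181, 181, 181, 181, 161, 123, 116, 117, 117, 118, 116, 116, 124, 165, 176, 175, 173]
238 [183, 181, 182, 181, 157, 121, 117, 118, 116, 117, 117, 116, 120, 161, 174, 172, 171]
239 [182, 181, 182, 180, 155, 119, 116, 116, 116, 116, 116, 116, 119, 157, 170, 168, 167]
```

```bash
python3 -m jog '[[[0,0,0.15],0,1],[[0,0,0.25],0,1],[[0,0,0.3],0,1],[[0,0,0.3],0,1],[[0,0,0.3],0,1],[[0,0,0.3],0,1]]'
cat >> h.py <<'E'
def foot(im,m,vmax=250,h=.0685):
    """measured minus predicted px of the held tile's near foot edge"""
    s=observe(); y=s['tool_rot'][2]; g=np.array(s['tool_pos'])-[0,0,D]
    tx=np.array([np.cos(y),np.sin(y),0]);ty=np.array([np.sin(y),-np.cos(y),0])
    a,b=[proj(m,g-[0,0,h]+tx*.025+ty*w) for w in(-.0045,.0045)]
    c=(a+b)/2; R=cv2.GaussianBlur(im,(3,3),0)[:,:,0].astype(int)
    u0,v0=int(c[0]),int(c[1])
    row=R[v0+8:v0+16,u0-25:u0+25].mean(0); k=np.where(row<146)[0]
    k=k[np.abs(k-25)<16]; uc=u0-25+(k[0]+k[-1])/2
    col=R[v0-14:v0+16,int(uc)-3:int(uc)+4].mean(1); g=np.diff(col); j=np.argmin(g)
    return np.array([uc,v0-14+j+.5])-c,c,(k[-1]-k[0])
E
python3 - <<'E'
from h import *
im,m=snap('wrist','w7');np.savez('pics/w7',**m)
o,c,w=foot(im,m);print("foot off",o,c,w)
x,f,k=fitrack(im,m); print(x,f)
m2=dict(m);K=np.array(m['camera_matrix']).copy();K[0,2]+=o[0];K[1,2]+=o[1];m2['camera_matrix']=K
x,f,k=fitrack(im,m2); print('corr',x,f)
print(observe()['tool_pos'],observe()['tool_rot'])
h,_=cv2.findContours(k.astype(np.uint8),cv2.RETR_EXTERNAL,cv2.CHAIN_APPROX_SIMPLE);im=np.ascontiguousarray(im[:,:,::-1]);cv2.drawContours(im,h,-1,(0,255,0),1)
for p in slots(x): cv2.circle(im,tuple(np.int32(proj(m2,[*p,.036]))),2,(255,255,0),-1)
cv2.imwrite('pics/w7a.png',im)
E
```

```text
time: 10.6
tool_pos: [0.5698, -0.2726, 0.2903]
tool_rot: [-3.141, 0.003, 2.927]
contact_force: [-0.4, -0.0, -1.1]
opening: 0.0089
grip_force: 15.0
foot off [1.81184317 2.64763612] [323.18815683 225.85236388] 14
[ 0.50912635 -0.25902767 -0.17069302] 0.01068448890167526
corr [ 0.50768776 -0.25986647 -0.17075664] 0.012452826750015297
[ 0.56973574 -0.27252094  0.29008434] [-3.14083128e+00  2.29738387e-03  2.92745655e+00]
```

View pics/w7a.png

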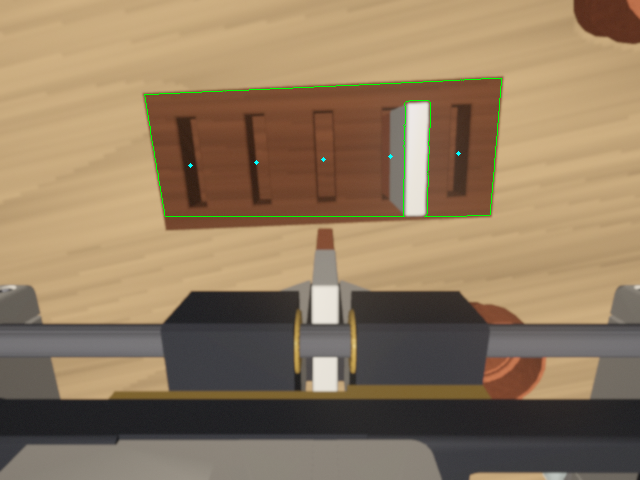

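The overlay fits: the slot marks sit on the slots, the outline is only clipped at row 217, and the tile foot edge stays at px (325,228.5). Now I'll compute the shift from foot to slot from the same picture, which avoids the pose-reading noise.

```bash
cat >> h.py <<'E'
def rel(im,m,slot,footpx=(325.0,228.5),dz=None,vmax=236,x=None):
    """shift (m) in tool axes from held foot centre to slot centre; rack yaw minus tool yaw. dz: camera height above foot"""
    T=np.array(m['pose']); tx=T[:3,1]*-1; tx[2]=0; tx/=np.linalg.norm(tx); ty=T[:3,0].copy(); ty[2]=0; ty/=np.linalg.norm(ty)
    if x is None: x,f,k=fitrack(im,m,vmax=vmax); print('rack',np.round(x,4),'err',round(f,4))
    e=onplane(m,footpx,T[2,3]-dz); c=e-tx*.025
    d=np.append(slots(x)[slot],0)-c
    yaw=np.arctan2(tx[1],tx[0]); dy=(x[2]-yaw+np.pi/2)%np.pi-np.pi/2
    print('slot',slot,'shift mm',np.round([1000*d@tx,1000*d@ty],1),'share',np.round([d@tx/.4,d@ty/.4],4),'turn share',round(-dy/np.pi,4),'cam z-foot',dz)
E
python3 - <<'E'
from h import *
for n,tz in(('w6',.4085),('w7',.290)):
    im=cv2.imread(f'pics/{n}.png')[:,:,::-1]; m=dict(np.load(f'pics/{n}.npz'))
    T=m['pose']; print(n,'camz-tcpz',T[2,3]-tz)
    rel(im,m,2,dz=.159+.0685-.0205,vmax=236 if n=='w7' else 217)
E
```

```text
w6 camz-tcpz -0.019403835391731294
rack [ 0.5082 -0.2584 -0.1778] err 0.0221
slot 2 shift mm [63.5 -2.4] share [ 0.1588 -0.0059] turn share -0.0112 cam z-foot 0.20700000000000002
w7 camz-tcpz -0.019855813241030862
rack [ 0.5088 -0.2588 -0.1698] err 0.0268
slot 2 shift mm [63.9 -0.7] share [ 0.1597 -0.0017] turn share -0.0143 cam z-foot 0.20700000000000002
```

```bash
python3 -m jog '[[[0.08,-0.001,0],-0.014,1],[[0.16,-0.002,0],-0.014,1],[[0.16,-0.002,0],-0.014,1],[[0.16,-0.002,0.045],-0.014,1],[[0.16,-0.002,0.045],-0.014,1],[[0.16,-0.002,0.045],-0.014,1],[[0.16,-0.002,0.045],-0.014,1]]'
python3 - <<'E'
from h import *
im,m=snap('wrist','w8');np.savez('pics/w8',**m)
c=im[170:290,245:405]
cv2.imwrite('pics/w8c.png',cv2.resize(c,(800,600),interpolation=cv2.INTER_CUBIC)[:,:,::-1])
E
```

```text
time: 11.52
tool_pos: [0.5072, -0.2597, 0.2713]
tool_rot: [-3.141, 0.001, 2.972]
contact_force: [0.1, -0.1, 0.1]
opening: 0.0088
grip_force: 15.0
```

View pics/w8c.png

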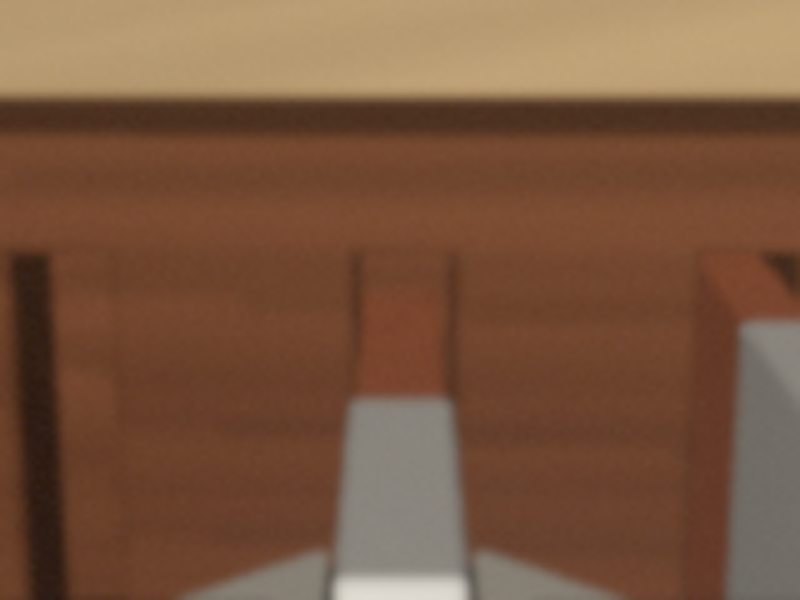

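The crop shows the tile foot centred in the slot mouth: foot u 360–448 against mouth 350–457. The gap at the slot end is about 3 mm. Lower it.

```bash
python3 -m jog '[[[0,0,0.02],0,1],[[0,0,0.04],0,1],[[0,0,0.06],0,1],[[0,0,0.075],0,1],[[0,0,0.082],0,1],[[0,0,0.082],0,1],[[0,0,0.082],0,1]]'
```

```text
time: 12.45
tool_pos: [0.5068, -0.2597, 0.238]
tool_rot: [-3.142, 0.0, 2.971]
contact_force: [0.1, -0.8, -1.0]
opening: 0.0086
grip_force: 15.0
```

```bash
python3 -m jog '[[[0,0,0],0,0.72],[[0,0,0],0,0.72],[[0,0,0],0,0.72],[[0,0,-0.1],0,0.72],[[0,0,-0.2],0,0.72],[[0,0,-0.3],0,0.72],[[0,0,-0.3],0,0.72],[[0,0,-0.3],0,0.72]]'
python3 - <<'E'
from h import *
im,m=snap('wrist','w9')
t=tops(im,lo=180,vmax=400); print([(np.round(c,1),w,np.round(onplane(m,c,.1),4)) for c,w,_ in t])
print(pin('tile0','top'),pin('tile0','scene') if snap('top') and snap('scene') else 0)
go([.4806,.2898,.2],3.335)
E
```

```text
time: 13.45
tool_pos: [0.5065, -0.2594, 0.3572]
tool_rot: [3.141, -0.001, 2.971]
contact_force: [-0.1, 0.1, -1.0]
opening: 0.0261
grip_force: 0.0
[(array([324.5, 251.5]), [11.0, 67.0], array([ 0.5057, -0.2582,  0.1   ])), (array([385.8, 254.3]), [11.8, 67.3], array([ 0.5149, -0.2172,  0.1   ]))]
[([0.4737, 0.3302, 0.0123], 0.87), ([0.4763, 0.2886, 0.0085], 0.73), ([0.4877, 0.2453, 0.0065], 0.71)] [([0.4754, 0.3241, 0.0094], 0.72), ([0.483, 0.2901, 0.0144], 0.66), ([0.4844, 0.2674, 0.002], 0.63)]
 shift [0.297, 1.3425, -0.0056] turn -0.1158 q6~ -2.37 t 13.7
```

```bash
python3 -m jog '[[[0.25,1,0],-0.1,0.72],[[0.25,1,0],-0.1,0.72],[[0.25,1,0],-0.1,0.72],[[0.25,1,0],-0.1,0.72],[[0.25,1,0],-0.1,0.72],[[0.25,1,0],-0.1,0.72],[[0.25,1,0],-0.1,0.72],[[0.25,1,0],-0.1,0.72]]'
python3 - <<'E'
from h import *
go([.482,.2888,.078],3.335)
E
```

```text
time: 14.7
tool_pos: [0.4755, 0.1538, 0.3574]
tool_rot: [3.141, -0.001, -2.993]
contact_force: [0.2, 0.1, -0.4]
opening: 0.0259
grip_force: 0.0
 shift [-0.066, 0.3314, 0.3011] turn -0.0144 q6~ -1.61 t 14.7
```

```bash
python3 -m jog '[[[-0.066,0.331,0],-0.0144,0.72],[[-0.066,0.331,0],-0.0144,0.72],[[-0.066,0.331,0],-0.0144,0.72],[[-0.066,0.331,0],-0.0144,0.72],[[-0.066,0.331,0.1],-0.0144,0.72],[[-0.066,0.331,0.2],-0.0144,0.72],[[-0.066,0.331,0.26],-0.0144,0.72],[[-0.066,0.331,0.301],-0.0144,0.72],[[-0.066,0.331,0.301],-0.0144,0.72],[[-0.066,0.331,0.301],-0.0144,0.72]]'
python3 -m jog '[[[0,0,0],0,1],[[0,0,0],0,1],[[0,0,0],0,1],[[0,0,0],0,1]]' 15
python3 -m jog '[[[0,0,-0.1],0,1],[[0,0,-0.2],0,1],[[0,0,-0.3],0,1],[[0,0,-0.3],0,1],[[0,0,-0.3],0,1]]'
python3 - <<'E'
from h import *
im,m=snap('wrist','w10')
t=tops(im,lo=166,vmax=400); print([(np.round(c,1),w,np.round(onplane(m,c,.1),4)) for c,w,_ in t])
go([.5695,-.314,.13],2.971)
E
```

```text
time: 15.95
tool_pos: [0.4837, 0.2861, 0.2386]
tool_rot: [3.141, 0.002, -2.953]
contact_force: [0.3, 0.1, 0.8]
opening: 0.0256
grip_force: 0.0
time: 16.45
tool_pos: [0.4832, 0.2866, 0.2382]
tool_rot: [3.141, 0.001, -2.952]
contact_force: [-1.2, -0.3, 5.3]
opening: 0.0091
grip_force: 15.0
time: 17.08
tool_pos: [0.4828, 0.2862, 0.3565]
tool_rot: [-3.141, -0.002, -2.952]
contact_force: [-0.5, -0.4, -0.8]
opening: 0.009
grip_force: 15.0
[(array([ 52.8, 290. ]), [28.4, 86.4], array([0.5452, 0.1049, 0.1   ])), (array([390.9, 253.5]), [10.2, 65.3], array([0.4746, 0.3316, 0.1   ]))]
 shift [0.0691, -1.5145, 0.1676] turn 0.1145 q6~ -1.0 t 17.12
```

```bash
python3 -m jog '[[[0.05,-1,0],0.1,1],[[0.05,-1,0],0.1,1],[[0.05,-1,0],0.1,1],[[0.05,-1,0],0.1,1],[[0.05,-1,0],0.1,1],[[0.05,-1,0],0.1,1],[[0.05,-1,0],0.1,1],[[0.05,-1,0],0.1,1]]'
python3 - <<'E'
from h import *
go([.4997,-.3011,.1135],2.971)
E
```

```text
time: 18.12
tool_pos: [0.5385, -0.1121, 0.3557]
tool_rot: [3.141, -0.003, 3.013]
contact_force: [-0.1, 1.3, -1.1]
opening: 0.009
grip_force: 15.0
 shift [0.0358, -0.481, 0.208] turn 0.0135 q6~ -1.74 t 18.12
```

```bash
python3 -m jog '[[[0.036,-0.481,0],0.0135,1],[[0.036,-0.481,0],0.0135,1],[[0.036,-0.481,0],0.0135,1],[[0.036,-0.481,0],0.0135,1],[[0.036,-0.481,0],0.0135,1],[[0.036,-0.481,0.1],0.0135,1],[[0.036,-0.481,0.208],0.0135,1],[[0.036,-0.481,0.208],0.0135,1],[[0.036,-0.481,0.208],0.0135,1],[[0.036,-0.481,0.208],0.0135,1]]'
python3 - <<'E'
from h import *
im,m=snap('wrist','w11');np.savez('pics/w11',**m)
a=cv2.imread('pics/w8.png')[:,:,::-1]
cv2.imwrite('pics/w11c.png',cv2.resize(im[190:280,265:385],(800,600),interpolation=cv2.INTER_CUBIC)[:,:,::-1])
print(observe()['tool_pos'],observe()['tool_rot'])
E
```

```text
time: 19.38
tool_pos: [0.5012, -0.2991, 0.2764]
tool_rot: [-3.14, 0.003, 2.975]
contact_force: [0.5, 0.3, -1.1]
opening: 0.0088
grip_force: 15.0
[ 0.50096658 -0.29927031  0.27616934] [-3.14013992e+00  2.89781697e-03  2.97473039e+00]
```

View pics/w11c.png

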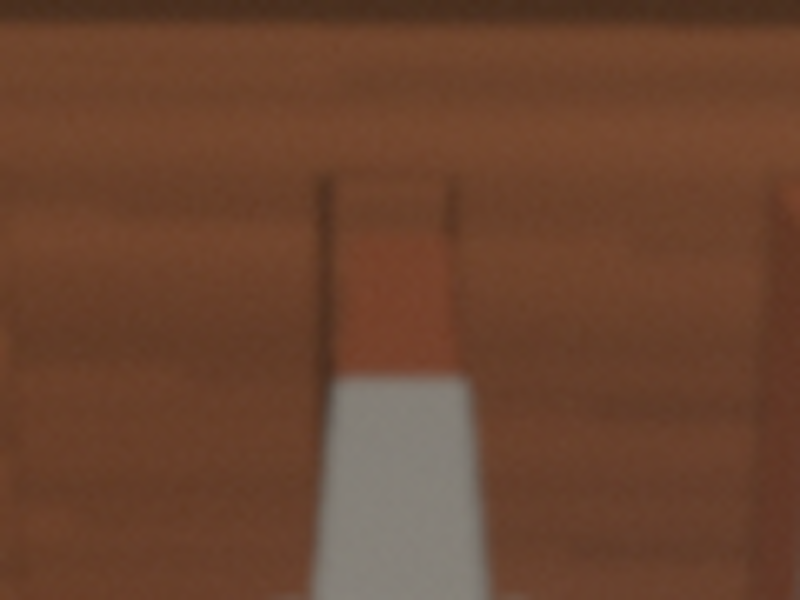

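The tile foot (u 335–455) is about 0.6 mm right of the slot mouth's centre (317–460), and the end gap is fine. Shift −0.8 mm and lower.

```bash
python3 -m jog '[[[0,-0.002,0],0,1],[[0,-0.002,0.03],0,1],[[0,-0.002,0.05],0,1],[[0,-0.002,0.07],0,1],[[0,-0.002,0.085],0,1],[[0,-0.002,0.094],0,1],[[0,-0.002,0.094],0,1],[[0,-0.002,0.094],0,1]]'
```

```text
time: 20.42
tool_pos: [0.5004, -0.3, 0.2378]
tool_rot: [-3.142, 0.001, 2.974]
contact_force: [-1.3, 2.0, 7.6]
opening: 0.0088
grip_force: 15.0
```

```bash
python3 -m jog '[[[0,-0.002,0],0,0.72],[[0,-0.002,0],0,0.72],[[0,-0.002,0],0,0.72],[[0,-0.002,-0.1],0,0.72],[[0,-0.002,-0.2],0,0.72],[[0,-0.002,-0.3],0,0.72],[[0,-0.002,-0.3],0,0.72],[[0,-0.002,-0.3],0,0.72]]'
python3 - <<'E'
from h import *
im,m=snap('wrist','w12')
t=tops(im,lo=180,vmax=400); print([(np.round(c,1),w,np.round(onplane(m,c,.1),4)) for c,w,_ in t])
go([.476,.330,.2],3.335)
E
```

```text
time: 21.42
tool_pos: [0.4999, -0.3007, 0.3558]
tool_rot: [3.141, -0.001, 2.974]
contact_force: [-0.1, -0.0, -0.9]
opening: 0.0256
grip_force: 0.0
[(array([325.5, 250. ]), [11.0, 68.0], array([ 0.4978, -0.2986,  0.1   ])), (array([385.4, 252. ]), [11.8, 68.5], array([ 0.506 , -0.2587,  0.1   ])), (array([447.8, 255.1]), [11.4, 69.0], array([ 0.5153, -0.2171,  0.1   ]))]
 shift [0.3216, 1.5448, -0.0093] turn -0.1148 q6~ -2.44 t 21.48
```

```bash
python3 -m jog '[[[0.25,1,0],-0.1,0.72],[[0.25,1,0],-0.1,0.72],[[0.25,1,0],-0.1,0.72],[[0.25,1,0],-0.1,0.72],[[0.25,1,0],-0.1,0.72],[[0.25,1,0],-0.1,0.72],[[0.25,1,0],-0.1,0.72],[[0.25,1,0],-0.1,0.72]]'
python3 - <<'E'
from h import *
go([.476,.330,.078],3.335)
E
```

```text
time: 22.48
tool_pos: [0.4675, 0.1123, 0.3554]
tool_rot: [3.141, -0.003, -2.991]
contact_force: [0.1, -0.4, 0.3]
opening: 0.0258
grip_force: 0.0
 shift [-0.1028, 0.535, 0.2961] turn -0.0135 q6~ -1.69 t 22.48
```

```bash
python3 -m jog '[[[-0.103,0.535,0],-0.0135,0.72],[[-0.103,0.535,0],-0.0135,0.72],[[-0.103,0.535,0],-0.0135,0.72],[[-0.103,0.535,0],-0.0135,0.72],[[-0.103,0.535,0],-0.0135,0.72],[[-0.103,0.535,0.1],-0.0135,0.72],[[-0.103,0.535,0.2],-0.0135,0.72],[[-0.103,0.535,0.25],-0.0135,0.72],[[-0.103,0.535,0.296],-0.0135,0.72],[[-0.103,0.535,0.296],-0.0135,0.72],[[-0.103,0.535,0.296],-0.0135,0.72]]'
python3 -m jog '[[[0,0,0],0,1],[[0,0,0],0,1],[[0,0,0],0,1],[[0,0,0],0,1]]' 15
python3 -m jog '[[[0,0,-0.1],0,1],[[0,0,-0.2],0,1],[[0,0,-0.3],0,1],[[0,0,-0.3],0,1],[[0,0,-0.3],0,1]]'
python3 -m jog '[[[0.05,-1,0],0.1,1],[[0.05,-1,0],0.1,1],[[0.05,-1,0],0.1,1],[[0.05,-1,0],0.1,1],[[0.05,-1,0],0.1,1],[[0.05,-1,0],0.1,1],[[0.05,-1,0],0.1,1],[[0.05,-1,0],0.1,1]]'
python3 - <<'E'
from h import *
go([.4925,-.3425,.1155],2.971)
E
```

```text
time: 23.85
tool_pos: [0.4782, 0.3269, 0.2388]
tool_rot: [-3.142, 0.0, -2.954]
contact_force: [-0.6, 1.4, 0.3]
opening: 0.0262
grip_force: 0.0
time: 24.35
tool_pos: [0.4777, 0.3282, 0.239]
tool_rot: [3.141, 0.001, -2.952]
contact_force: [-0.6, 1.6, 4.4]
opening: 0.009
grip_force: 15.0
time: 24.98
tool_pos: [0.4773, 0.3276, 0.3573]
tool_rot: [-3.141, -0.002, -2.952]
contact_force: [-0.2, -0.4, -0.8]
opening: 0.0089
grip_force: 15.0
time: 25.98
tool_pos: [0.533, -0.0706, 0.3564]
tool_rot: [3.141, -0.003, 3.013]
contact_force: [-0.7, 0.3, -1.3]
opening: 0.0086
grip_force: 15.0
 shift [0.0135, -0.6871, 0.2048] turn 0.0135 q6~ -1.67 t 25.98
```

```bash
python3 -m jog '[[[0.0135,-0.688,0],0.0135,1],[[0.0135,-0.688,0],0.0135,1],[[0.0135,-0.688,0],0.0135,1],[[0.0135,-0.688,0],0.0135,1],[[0.0135,-0.688,0],0.0135,1],[[0.0135,-0.688,0],0.0135,1],[[0.0135,-0.688,0.1],0.0135,1],[[0.0135,-0.688,0.205],0.0135,1],[[0.0135,-0.688,0.205],0.0135,1],[[0.0135,-0.688,0.205],0.0135,1],[[0.0135,-0.688,0.205],0.0135,1]]'
python3 - <<'E'
from h import *
im,m=snap('wrist','w13');np.savez('pics/w13',**m)
cv2.imwrite('pics/w13c.png',cv2.resize(im[190:280,265:385],(800,600),interpolation=cv2.INTER_CUBIC)[:,:,::-1])
E
```

```text
time: 27.35
tool_pos: [0.4943, -0.3409, 0.2784]
tool_rot: [-3.14, 0.003, 2.975]
contact_force: [0.7, 0.4, -0.2]
opening: 0.009
grip_force: 15.0
```

View pics/w13c.png

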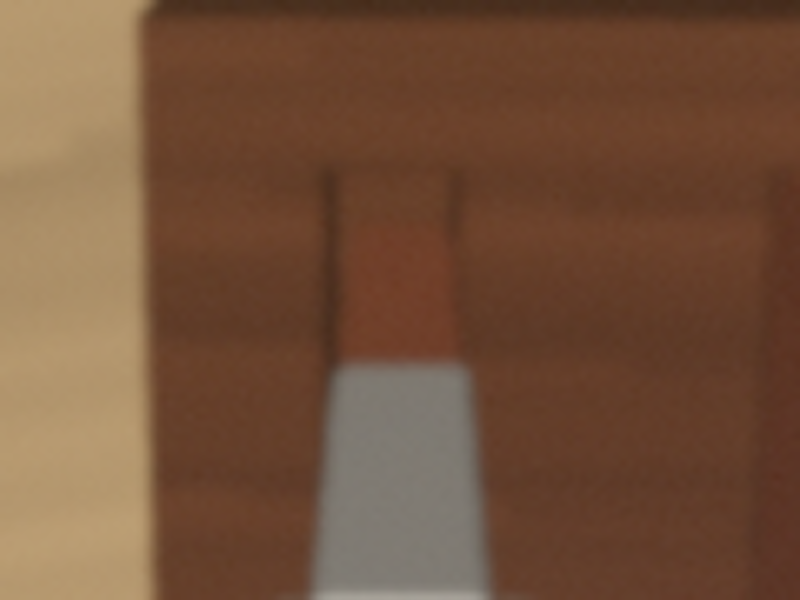

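The foot (342–456) is 0.6 mm right of the slot mouth's centre (322–463) and slightly close to the slot end. Shift by (−1.2, −0.8) mm and lower.

```bash
python3 -m jog '[[[-0.003,-0.002,0],0,1],[[-0.003,-0.002,0.03],0,1],[[-0.003,-0.002,0.05],0,1],[[-0.003,-0.002,0.07],0,1],[[-0.003,-0.002,0.085],0,1],[[-0.003,-0.002,0.097],0,1],[[-0.003,-0.002,0.097],0,1],[[-0.003,-0.002,0.097],0,1]]'
```

```text
time: 28.4
tool_pos: [0.4948, -0.3421, 0.2383]
tool_rot: [-3.141, 0.001, 2.974]
contact_force: [-0.9, 1.6, 4.7]
opening: 0.0094
grip_force: 15.0
```

```bash
python3 -m jog '[[[0,0,0],0,0.72],[[0,0,0],0,0.72],[[0,0,0],0,0.72],[[0,0,-0.1],0,0.5],[[0,0,-0.2],0,0],[[0,0,-0.3],0,0],[[0,0,-0.3],0,0],[[0,0,-0.3],0,0]]'
python3 - <<'E'
from h import *
im,m=snap('wrist','w14')
t=tops(im,lo=180,vmax=400); print([(np.round(c,1),w,np.round(onplane(m,c,.1),4)) for c,w,_ in t])
for c in('top','scene'): snap(c); print(c,pin('pot0',c),pin('saucer_in',c))
go([.67,-.09,.20],2.97)
E
```

```text
time: 29.4
tool_pos: [0.4945, -0.342, 0.3568]
tool_rot: [3.141, -0.001, 2.974]
contact_force: [-0.3, -0.3, -0.9]
opening: 0.0708
grip_force: 0.0
[(array([324.5, 249. ]), [9.0, 66.0], array([ 0.4918, -0.3404,  0.1   ])), (array([386.8, 248. ]), [10.2, 66.4], array([ 0.4982, -0.2985,  0.1   ])), (array([446.5, 250. ]), [9.6, 67.1], array([ 0.5064, -0.2587,  0.1   ])), (array([508.6, 252.5]), [9.2, 66.8], array([ 0.5153, -0.2171,  0.1   ]))]
top [([0.4539, -0.0596, -0.0013], 0.88), ([0.6689, -0.1727, -0.0038], 0.83), ([0.636, 0.2001, -0.004], 0.7), ([0.4911, 0.0739, 0.0025], 0.63)] [([0.6278, 0.021, 0.0039], 0.64), ([0.7843, 0.1338, -0.0028], 0.38)]
scene [([0.6697, -0.1769, -0.0027], 0.91), ([0.4473, -0.0618, -0.0006], 0.82), ([0.4905, 0.0727, -0.0014], 0.66), ([0.6317, 0.1995, 0.0038], 0.56)] [([0.6262, 0.0239, 0.0029], 0.96)]
 shift [-0.3273, 0.6946, -0.0055] turn 0.0013 q6~ -2.13 t 29.75
```

```bash
python3 -m jog '[[[-0.327,0.695,0],0,0],[[-0.327,0.695,0],0,0],[[-0.327,0.695,0],0,0],[[-0.327,0.695,0],0,0],[[-0.327,0.695,0],0,0],[[-0.327,0.695,0],0,0],[[-0.327,0.695,0],0,0],[[-0.327,0.695,0],0,0]]'
cat >> h.py <<'E'
def circ(m,c,r,z):
    a=np.linspace(0,2*np.pi,60); return [proj(m,[c[0]+r*np.cos(t),c[1]+r*np.sin(t),z]) for t in a]
def fithull(M,m,x0,rings,roi):
    """x,y of a stack of rings (r,z) whose hull matches mask M; rings may hold a free height as last param"""
    S=np.zeros(M.shape); S[M>0]=1
    W=np.zeros(M.shape,bool); u,v=np.int32(proj(m,[*x0[:2],rings[0][1]])); W[max(0,v-roi):v+roi,max(0,u-roi):u+roi]=1
    def f(x):
        h=cv2.convexHull(np.array(sum([circ(m,x,r,z) for r,z in rings],[]),np.float32)).reshape(-1,2)
        q=np.zeros(M.shape,np.uint8); cv2.fillPoly(q,[np.round(h*16).astype(np.int32)],255,cv2.LINE_AA,4)
        return np.abs(q/255.-S)[W].sum()/(q[W].sum()/255.+1)
    b=minimize(f,x0[:2],method='Nelder-Mead',options=dict(initial_simplex=[np.add(x0[:2],d) for d in([0,0],[.008,0],[0,.008])],xatol=1e-5,fatol=1e-5))
    return b.x,b.fun
POT=[(.034,.054),(.034,.026),(.024,0)]
def fitpot(im,m,x0,z=0,roi=75,vmax=290):
    I=cv2.GaussianBlur(im,(3,3),0).astype(int); M=((I[:,:,0]-I[:,:,1]>1.35*(I[:,:,1]-I[:,:,2])+12)).astype(np.uint8); M[vmax:]=0
    M=cv2.morphologyEx(M,cv2.MORPH_CLOSE,np.ones((9,9)))
    return fithull(M,m,x0,[(r,h+z) for r,h in POT],roi),M
def fitsaucer(im,m,x0,roi=110):
    I=cv2.GaussianBlur(im,(3,3),0).astype(int); M=((I[:,:,0]-I[:,:,2]<40)&(I[:,:,0]>125)).astype(np.uint8)
    M=cv2.morphologyEx(M,cv2.MORPH_CLOSE,np.ones((9,9)))
    return fithull(M,m,x0,[(.048,.004),(.048,.0)],roi),M
E
cat > v.py <<'E'
from h import *
import sys
im,m=snap('wrist',sys.argv[1]);np.savez('pics/'+sys.argv[1],**m)
for x0 in eval(sys.argv[2]):
    (x,f),M=fitpot(im,m,x0); print('pot',np.round(x,4),round(f,3),np.round(proj(m,[*x,.054])),np.round(onplane(m,proj(m,[*x,.054]),0),3))
(x,f),M=fitsaucer(im,m,(.628,.022)); print('saucer',np.round(x,4),round(f,3),np.round(proj(m,[*x,.004])))
print(observe()['tool_pos'],observe()['tool_rot'][2])
E
python3 v.py w15 '[(.669,-.175)]'
python3 -m jog '[[[0,0.15,0],0,0],[[0,0.15,0],0,0],[[0,0.15,0],0,0],[[0,0.15,0],0,0]]'
python3 v.py w16 '[(.669,-.175)]'
```

```text
time: 30.75
tool_pos: [0.6694, -0.0912, 0.3575]
tool_rot: [-3.141, -0.0, 2.972]
contact_force: [0.9, 0.5, 0.4]
opening: 0.0921
grip_force: 0.0
pot [ 0.6702 -0.1738] 0.126 [224. 253.] [ 0.684 -0.192  0.   ]
saucer [0.6263 0.0239] 0.019 [443. 154.]
[ 0.66942406 -0.09125409  0.35765131] 2.972299626818513
time: 31.3
tool_pos: [0.6797, -0.0322, 0.3576]
tool_rot: [-3.141, 0.0, 2.972]
contact_force: [-0.5, 0.5, 0.1]
opening: 0.0918
grip_force: 0.0
pot [ 0.6697 -0.1736] 0.107 [151. 252.] [ 0.682 -0.203  0.   ]
saucer [0.6261 0.0237] 0.014 [375. 153.]
[ 0.67974707 -0.03212394  0.35764759] 2.972427152683489
```

View pics/w15.png

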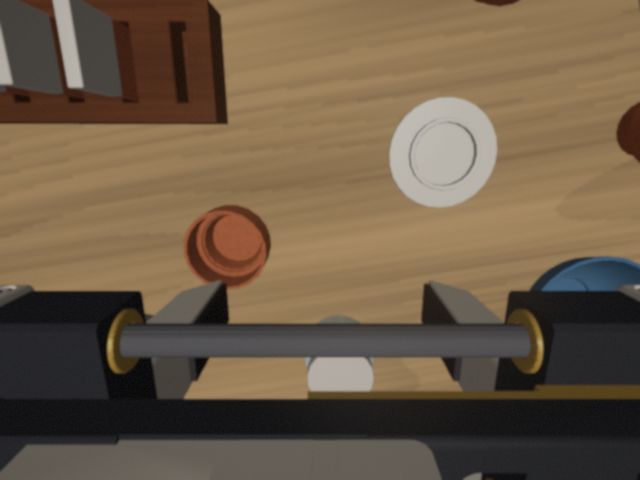

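The view shows the pot rim at px (225,247) and the saucer at (443,153). Both fits agree across the two views.

```bash
python3 -c "
from h import *
go([.6704,-.1751,.047],2.972)"
```

```text
shift [-0.0371, -0.3563, 0.3791] turn 0.0001 q6~ -1.56 t 31.35
```

```bash
python3 -m jog '[[[-0.037,-0.356,0],0,0],[[-0.037,-0.356,0],0,0],[[-0.037,-0.356,0],0,0],[[-0.037,-0.356,0.1],0,0],[[-0.037,-0.356,0.2],0,0],[[-0.037,-0.356,0.3],0,0],[[-0.037,-0.356,0.379],0,0],[[-0.037,-0.356,0.379],0,0],[[-0.037,-0.356,0.379],0,0]]'
python3 -m jog '[[[0,0,0],0,0.5],[[0,0,0],0,0.5],[[0,0,0],0,0.5],[[0,0,0],0,0.5],[[0,0,0],0,0.5]]' 15
```

```text
time: 32.48
tool_pos: [0.6713, -0.1737, 0.2075]
tool_rot: [-3.141, 0.002, 2.974]
contact_force: [-0.2, -0.1, 0.8]
opening: 0.0913
grip_force: 0.0
time: 33.1
tool_pos: [0.6709, -0.1736, 0.2067]
tool_rot: [-3.141, 0.001, 2.974]
contact_force: [-1.8, -0.1, 5.1]
opening: 0.0671
grip_force: 15.0
```

```bash
python3 -m jog '[[[0,0,-0.1],0,0.5],[[0,0,-0.25],0,0.5],[[0,0,-0.25],0,0.5],[[0,0,-0.25],0,0.5]]'
python3 -c "
from h import *
go([.6265,.0224,.08],2.972)"
```

```text
time: 33.6
tool_pos: [0.6705, -0.1734, 0.3051]
tool_rot: [3.141, -0.001, 2.974]
contact_force: [-0.2, 0.0, -2.4]
opening: 0.0675
grip_force: 15.0
 shift [0.19, 0.4642, 0.1651] turn 0.0007 q6~ -1.76 t 33.6
```

```bash
python3 -m jog '[[[0.19,0.464,0],0,0.5],[[0.19,0.464,0],0,0.5],[[0.19,0.464,0],0,0.5],[[0.19,0.464,0],0,0.5],[[0.19,0.464,0],0,0.5],[[0.19,0.464,0.1],0,0.5],[[0.19,0.464,0.165],0,0.5],[[0.19,0.464,0.165],0,0.5],[[0.19,0.464,0.165],0,0.5],[[0.19,0.464,0.165],0,0.5]]'
python3 -c "
from h import *
import time
im,m=snap('wrist','w17'); np.savez('pics/w17',**m)
go([.6265,.0224,.0517],2.972)
(x,f),M=fitsaucer(im,m,(.626,.024)); print('saucer',x,f)
cv2.imwrite('pics/w17c.png',cv2.resize(im[100:340,165:485],(800,600))[:,:,::-1])
"
```

```text
time: 34.85
tool_pos: [0.6273, 0.0215, 0.2413]
tool_rot: [3.141, 0.003, 2.974]
contact_force: [-0.2, -0.4, -1.1]
opening: 0.0674
grip_force: 15.0
 shift [0.002, 0.0013, 0.0763] turn 0.0006 q6~ -1.49 t 34.9
saucer [0.62604398 0.02387813] 0.594691024612928
```

View pics/w17c.png

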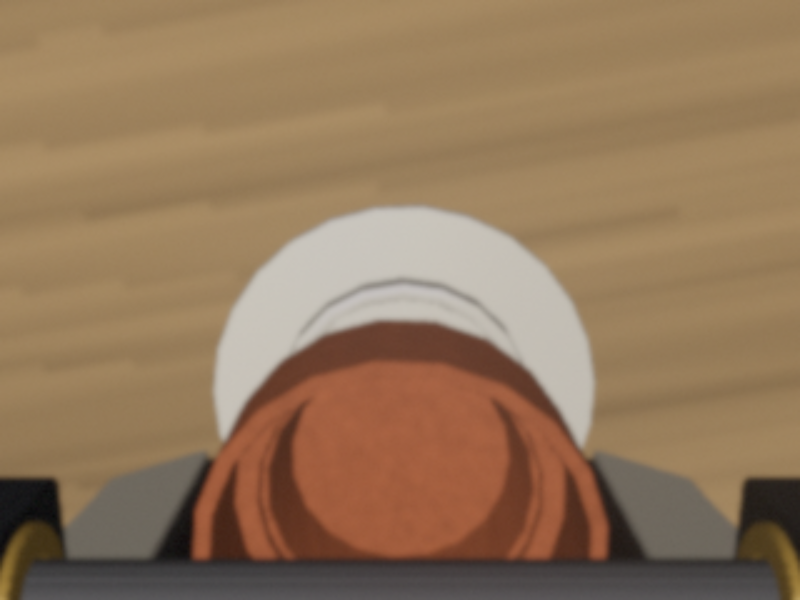

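The pot (u 195–607) and saucer (215–595) share a centre within about 1 mm. Lower it.

```bash
python3 -m jog '[[[0.001,0.002,0],0,0.5],[[0.001,0.002,0.03],0,0.5],[[0.001,0.002,0.05],0,0.5],[[0.001,0.002,0.065],0,0.5],[[0.001,0.002,0.075],0,0.5],[[0.001,0.002,0.075],0,0.5],[[0.001,0.002,0.075],0,0.5]]'
```

```text
time: 35.78
tool_pos: [0.6264, 0.0231, 0.2106]
tool_rot: [3.141, -0.0, 2.974]
contact_force: [-2.8, -0.7, 5.3]
opening: 0.0675
grip_force: 14.8
```

```bash
python3 -m jog '[[[0,0,0],0,0],[[0,0,0],0,0],[[0,0,0],0,0],[[0,0,-0.1],0,0],[[0,0,-0.25],0,0],[[0,0,-0.375],0,0],[[0,0,-0.375],0,0],[[0,0,-0.375],0,0]]'
python3 -c "
from h import *
go([.54,.015,.20],2.972)"
```

```text
time: 36.78
tool_pos: [0.6263, 0.023, 0.3592]
tool_rot: [3.142, -0.001, 2.974]
contact_force: [0.3, -0.0, -0.4]
opening: 0.0918
grip_force: 0.0
 shift [0.2093, -0.0557, 0.0006] turn 0.0007 q6~ -1.49 t 36.77
```

```bash
python3 -m jog '[[[0.21,-0.055,0],0,0],[[0.21,-0.055,0],0,0],[[0.21,-0.055,0],0,0],[[0.21,-0.055,0],0,0],[[0.21,-0.055,0],0,0]]'
cat > v2.py <<'E'
from h import *
import sys
im,m=snap('wrist',sys.argv[1]);np.savez('pics/'+sys.argv[1],**m)
B=np.array([-.001,.0014])
for x0 in eval(sys.argv[2]):
    (x,f),M=fitpot(im,m,x0); print('pot',np.round(x-B,4),round(f,3),np.round(proj(m,[*x,.054])))
for c in('top','scene'): snap(c); print(c,pin('pot0',c))
go([*(x-B),.047],2.972)
E
python3 v2.py w18 '[(.491,.074),(.45,-.06)]'
```

```text
time: 37.4
tool_pos: [0.5409, 0.0153, 0.3594]
tool_rot: [3.141, -0.0, 2.974]
contact_force: [-0.1, 1.1, 0.2]
opening: 0.0922
grip_force: 0.0
pot [0.4917 0.0703] 0.087 [385. 160.]
pot [ 0.452  -0.0593] 0.106 [207. 137.]
top [([0.4912, 0.0734, -0.0005], 0.9), ([0.4519, -0.0597, -0.002], 0.79), ([0.6494, 0.1769, -0.0031], 0.72), ([0.7227, -0.3677, 0.0013], 0.5)]
scene [([0.4462, -0.063, -0.0017], 0.93), ([0.626, 0.0231, 0.0049], 0.83), ([0.6438, 0.1801, 0.0039], 0.81), ([0.4897, 0.071, 0.0009], 0.78), ([0.4816, 0.267, 0.0025], 0.48), ([0.6272, 0.0272, 0.0074], 0.31)]
 shift [0.1866, -0.2208, 0.3843] turn 0.0007 q6~ -1.51 t 37.65
```

The pot that was at (0.635, 0.199) has been knocked to about (0.647, 0.179), so I'll use the new spot later. Now I'll grasp the pot at (0.452, −0.059).

```bash
python3 -m jog '[[[0.187,-0.221,0],0,0],[[0.187,-0.221,0],0,0],[[0.187,-0.221,0],0,0],[[0.187,-0.221,0.1],0,0],[[0.187,-0.221,0.2],0,0],[[0.187,-0.221,0.3],0,0],[[0.187,-0.221,0.384],0,0],[[0.187,-0.221,0.384],0,0],[[0.187,-0.221,0.384],0,0]]'
python3 -m jog '[[[0,0,0],0,0.5],[[0,0,0],0,0.5],[[0,0,0],0,0.5],[[0,0,0],0,0.5],[[0,0,0],0,0.5]]' 15
python3 -m jog '[[[0,0,-0.15],0,0.5],[[0,0,-0.25],0,0.5],[[0,0,-0.25],0,0.5],[[0,0,-0.25],0,0.5]]'
python3 -c "
from h import *
go([.6264,.0231,.115],2.972)"
```

```text
time: 38.78
tool_pos: [0.4525, -0.0593, 0.2072]
tool_rot: [-3.142, 0.002, 2.975]
contact_force: [-0.0, -0.4, 1.2]
opening: 0.0919
grip_force: 0.0
time: 39.4
tool_pos: [0.4518, -0.0594, 0.207]
tool_rot: [3.142, 0.001, 2.974]
contact_force: [-0.1, 0.2, 6.6]
opening: 0.0688
grip_force: 15.0
time: 39.9
tool_pos: [0.4511, -0.0593, 0.3055]
tool_rot: [3.141, -0.001, 2.974]
contact_force: [-0.9, 0.3, -2.0]
opening: 0.0687
grip_force: 15.0
 shift [-0.3979, 0.2762, 0.0789] turn 0.0007 q6~ -1.7 t 39.9
```

```bash
python3 -m jog '[[[-0.398,0.276,0],0,0.5],[[-0.398,0.276,0],0,0.5],[[-0.398,0.276,0],0,0.5],[[-0.398,0.276,0],0,0.5],[[-0.398,0.276,0],0,0.5],[[-0.398,0.276,0],0,0.5],[[-0.398,0.276,0.05],0,0.5],[[-0.398,0.276,0.079],0,0.5],[[-0.398,0.276,0.079],0,0.5],[[-0.398,0.276,0.079],0,0.5]]'
python3 -c "
from h import *
go([.6264,.0231,.080],2.972)"
```

```text
time: 41.15
tool_pos: [0.627, 0.0227, 0.2754]
tool_rot: [3.141, 0.001, 2.974]
contact_force: [0.9, 0.2, -1.0]
opening: 0.0685
grip_force: 15.0
 shift [0.0015, 0.0007, 0.091] turn 0.0006 q6~ -1.49 t 41.15
```

```bash
python3 -m jog '[[[0.001,0.001,0.03],0,0.5],[[0.001,0.001,0.05],0,0.5],[[0.001,0.001,0.07],0,0.5],[[0.001,0.001,0.08],0,0.5],[[0.001,0.001,0.089],0,0.5],[[0.001,0.001,0.089],0,0.5],[[0.001,0.001,0.089],0,0.5]]'
```

```text
time: 42.02
tool_pos: [0.6266, 0.0234, 0.2392]
tool_rot: [3.142, 0.0, 2.974]
contact_force: [0.8, 0.1, -1.3]
opening: 0.0685
grip_force: 15.0
```

```bash
python3 -m jog '[[[0,0,0.002],0,0],[[0,0,0.002],0,0],[[0,0,0.002],0,0],[[0,0,-0.1],0,0],[[0,0,-0.2],0,0],[[0,0,-0.3],0,0],[[0.21,0.05,-0.3],0,0],[[0.21,0.05,-0.3],0,0],[[0.21,0.05,-0.3],0,0],[[0.21,0.05,-0.3],0,0],[[0.21,0.05,-0.3],0,0]]'
python3 v2.py w19 '[(.491,.074)]'
```

```text
time: 43.4
tool_pos: [0.548, 0.0566, 0.3589]
tool_rot: [3.142, 0.0, 2.974]
contact_force: [-0.6, 0.2, -0.4]
opening: 0.092
grip_force: 0.0
pot [0.492  0.0708] 0.084 [331. 160.]
top [([0.4882, 0.0742, -0.0013], 0.68)]
scene [([0.6445, 0.179, 0.0048], 0.94), ([0.6206, 0.0199, 0.0282], 0.88), ([0.4886, 0.0758, 0.0001], 0.84), ([0.6254, 0.0239, 0.0022], 0.77)]
 shift [0.1423, 0.0111, 0.3821] turn 0.0006 q6~ -1.44 t 43.65
```

```bash
python3 -m jog '[[[0.142,0.012,0],0,0],[[0.142,0.012,0],0,0],[[0.142,0.012,0],0,0],[[0.142,0.012,0.1],0,0],[[0.142,0.012,0.2],0,0],[[0.142,0.012,0.3],0,0],[[0.142,0.012,0.382],0,0],[[0.142,0.012,0.382],0,0],[[0.142,0.012,0.382],0,0]]'
python3 -m jog '[[[0,0,0],0,0.5],[[0,0,0],0,0.5],[[0,0,0],0,0.5],[[0,0,0],0,0.5],[[0,0,0],0,0.5]]' 15
python3 -m jog '[[[0,0,-0.15],0,0.5],[[0,0,-0.3],0,0.5],[[0,0,-0.34],0,0.5],[[0,0,-0.34],0,0.5],[[0,0,-0.34],0,0.5]]'
python3 -c "
from h import *
go([.6264,.0232,.145],2.972)"
```

```text
time: 44.78
tool_pos: [0.4931, 0.0712, 0.2073]
tool_rot: [3.141, 0.002, 2.974]
contact_force: [0.2, -0.1, -0.6]
opening: 0.092
grip_force: 0.0
time: 45.4
tool_pos: [0.4921, 0.0713, 0.207]
tool_rot: [3.141, 0.001, 2.974]
contact_force: [-0.8, -0.8, 6.5]
opening: 0.068
grip_force: 15.0
time: 46.02
tool_pos: [0.4914, 0.0713, 0.341]
tool_rot: [-3.141, -0.003, 2.974]
contact_force: [-0.1, 0.7, -0.7]
opening: 0.0681
grip_force: 15.0
 shift [-0.3528, -0.0624, 0.0925] turn 0.0007 q6~ -1.41 t 46.02
```

```bash
python3 -m jog '[[[-0.353,-0.062,0],0,0.5],[[-0.353,-0.062,0],0,0.5],[[-0.353,-0.062,0],0,0.5],[[-0.353,-0.062,0],0,0.5],[[-0.353,-0.062,0],0,0.5],[[-0.353,-0.062,0.05],0,0.5],[[-0.353,-0.062,0.092],0,0.5],[[-0.353,-0.062,0.092],0,0.5],[[-0.353,-0.062,0.092],0,0.5]]'
python3 -c "
from h import *
go([.6264,.0232,.108],2.972)"
```

```text
time: 47.15
tool_pos: [0.627, 0.0235, 0.3061]
tool_rot: [3.141, 0.001, 2.974]
contact_force: [-0.1, -0.6, -2.0]
opening: 0.0682
grip_force: 15.0
 shift [0.0013, -0.001, 0.0977] turn 0.0008 q6~ -1.49 t 47.15
```

Lower, release, lift, then look toward the moved pot.

```bash
python3 -m jog '[[[0.001,-0.001,0.03],0,0.5],[[0.001,-0.001,0.06],0,0.5],[[0.001,-0.001,0.08],0,0.5],[[0.001,-0.001,0.09],0,0.5],[[0.001,-0.001,0.098],0,0.5],[[0.001,-0.001,0.098],0,0.5],[[0.001,-0.001,0.098],0,0.5]]'
```

```text
time: 48.02
tool_pos: [0.6267, 0.023, 0.2671]
tool_rot: [3.141, 0.002, 2.974]
contact_force: [-1.1, -0.5, 3.5]
opening: 0.0685
grip_force: 15.0
```

```bash
python3 -m jog '[[[0,0,0],0,0],[[0,0,0],0,0],[[0,0,0],0,0],[[0,0,-0.15],0,0],[[0,0,-0.28],0,0],[[0,0,-0.28],0,0],[[-0.1,0.39,-0.25],0,0],[[-0.1,0.39,-0.25],0,0],[[-0.1,0.39,-0.25],0,0],[[-0.1,0.39,-0.25],0,0],[[-0.1,0.39,-0.25],0,0],[[-0.1,0.39,-0.25],0,0]]'
python3 v2.py w20 '[(.646,.179)]'
```

```text
time: 49.52
tool_pos: [0.6918, 0.1688, 0.3663]
tool_rot: [-3.141, -0.0, 2.973]
contact_force: [-0.1, -0.1, -0.0]
opening: 0.0919
grip_force: 0.0
pot [0.6481 0.1791] 0.088 [329. 177.]
top [([0.6533, 0.1754, 0.0002], 0.73), ([0.6231, 0.0253, 0.0591], 0.68), ([0.6247, 0.0222, 0.029], 0.54), ([0.6209, 0.0243, 0.0019], 0.37)]
scene [([0.6229, 0.0212, 0.0319], 0.83), ([0.6251, 0.0234, 0.0598], 0.83), ([0.6286, 0.0215, 0.0028], 0.81), ([0.6452, 0.1787, 0.0037], 0.73)]
 shift [0.1121, 0.0055, 0.4019] turn 0.0004 q6~ -1.27 t 49.77
```

```bash
python3 -m jog '[[[0.112,0.006,0],0,0],[[0.112,0.006,0],0,0],[[0.112,0.006,0.1],0,0],[[0.112,0.006,0.2],0,0],[[0.112,0.006,0.3],0,0],[[0.112,0.006,0.401],0,0],[[0.112,0.006,0.401],0,0],[[0.112,0.006,0.401],0,0]]'
python3 -m jog '[[[0,0,0],0,0.5],[[0,0,0],0,0.5],[[0,0,0],0,0.5],[[0,0,0],0,0.5],[[0,0,0],0,0.5]]' 15
python3 -m jog '[[[0,0,-0.15],0,0.5],[[0,0,-0.3],0,0.5],[[0,0,-0.4],0,0.5],[[0,0,-0.4],0,0.5],[[0,0,-0.4],0,0.5]]'
python3 -c "
from h import *
go([.6264,.0232,.173],2.972)"
```

```text
time: 50.78
tool_pos: [0.6492, 0.1799, 0.2078]
tool_rot: [3.141, 0.003, 2.974]
contact_force: [0.8, -0.3, 0.4]
opening: 0.0917
grip_force: 0.0
time: 51.4
tool_pos: [0.6483, 0.18, 0.2068]
tool_rot: [3.141, 0.001, 2.974]
contact_force: [-1.3, -0.6, 6.5]
opening: 0.0659
grip_force: 15.0
time: 52.02
tool_pos: [0.6478, 0.1799, 0.3642]
tool_rot: [-3.141, -0.003, 2.974]
contact_force: [0.2, -0.3, -2.1]
opening: 0.0663
grip_force: 15.0
 shift [-0.0125, -0.3953, 0.0804] turn 0.0007 q6~ -1.24 t 52.02
```

```bash
python3 -m jog '[[[-0.0125,-0.395,0],0,0.5],[[-0.0125,-0.395,0],0,0.5],[[-0.0125,-0.395,0],0,0.5],[[-0.0125,-0.395,0],0,0.5],[[-0.0125,-0.395,0],0,0.5],[[-0.0125,-0.395,0.04],0,0.5],[[-0.0125,-0.395,0.08],0,0.5],[[-0.0125,-0.395,0.08],0,0.5],[[-0.0125,-0.395,0.08],0,0.5]]'
python3 -c "
from h import *
im,m=snap('wrist','w21')
a=cv2.imread('pics/w17.png')[100:340,165:485];b=im[100:340,165:485,::-1]
cv2.imwrite('pics/w21c.png',np.hstack([a,b]))
go([.6264,.0232,.136],2.972)"
```

```text
time: 53.15
tool_pos: [0.6269, 0.0236, 0.3338]
tool_rot: [3.142, -0.0, 2.975]
contact_force: [-0.3, -0.3, -2.7]
opening: 0.0662
grip_force: 15.0
 shift [0.0012, -0.0011, 0.0982] turn 0.0008 q6~ -1.49 t 53.2
```

View pics/w21c.png

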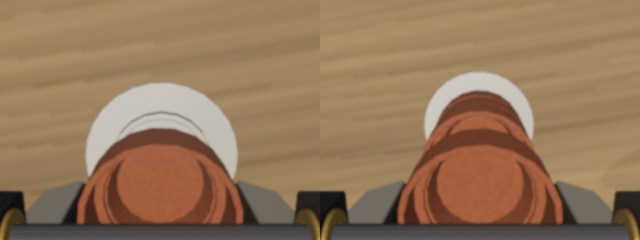

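The held pot sits the same way as the first one did (right view, top edge at row 131 against 129) and is in line with the stack. Lower it.

```bash
python3 -m jog '[[[0.001,-0.001,0.03],0,0.5],[[0.001,-0.001,0.06],0,0.5],[[0.001,-0.001,0.08],0,0.5],[[0.001,-0.001,0.09],0,0.5],[[0.001,-0.001,0.097],0,0.5],[[0.001,-0.001,0.097],0,0.5],[[0.001,-0.001,0.097],0,0.5]]'
```

```text
time: 54.08
tool_pos: [0.6264, 0.023, 0.2954]
tool_rot: [3.141, 0.001, 2.974]
contact_force: [-0.1, 0.2, -1.6]
opening: 0.0663
grip_force: 15.0
```

```bash
python3 -m jog '[[[0,0,0.002],0,0.5],[[0,0,0.002],0,0],[[0,0,0.002],0,0],[[0,0,0.002],0,0],[[0,0,-0.15],0,0],[[0,0,-0.27],0,0],[[0,0,-0.27],0,0],[[0.25,0,-0.27],0,0],[[0.25,0,-0.27],0,0],[[0.25,0,-0.27],0,0],[[0.25,0,-0.27],0,0],[[0.25,0,-0.27],0,0]]'
python3 - <<'E'
from h import *
a,_=snap('top');b,_=snap('scene')
for c in('top','scene'): print(c,pin('pot0',c),pin('tile0',c),pin('done0',c))
cv2.imwrite('pics/end.png',cv2.resize(np.hstack([b[150:390,120:440],a[130:370,270:590]]),(800,300))[:,:,::-1])
print(observe()['contact_force'],observe()['time'])
E
```

```text
time: 55.58
tool_pos: [0.5286, 0.0394, 0.4027]
tool_rot: [3.142, 0.0, 2.974]
contact_force: [0.2, -0.0, 1.3]
opening: 0.0921
grip_force: 0.0
top [([0.6272, 0.0243, 0.0847], 0.78)] [([0.502, -0.2665, 0.0108], 0.81), ([0.496, -0.3414, 0.0121], 0.74), ([0.4908, -0.3399, 0.0098], 0.74), ([0.4937, -0.3015, 0.0064], 0.64)] [([0.5165, -0.2137, 0.01], 0.64)]
scene [([0.626, 0.0237, 0.0321], 0.7), ([0.6243, 0.0225, 0.0893], 0.6), ([0.6301, 0.0233, 0.0051], 0.54), ([0.6249, 0.0247, 0.0624], 0.51)] [([0.5056, -0.2575, 0.011], 0.95), ([0.5017, -0.2991, 0.0179], 0.68), ([0.4928, -0.3465, 0.0089], 0.54)] [([0.5151, -0.2208, 0.0086], 0.91)]
[-0.49929482  0.0362461   0.83835722] 55.975
```

View pics/end.png

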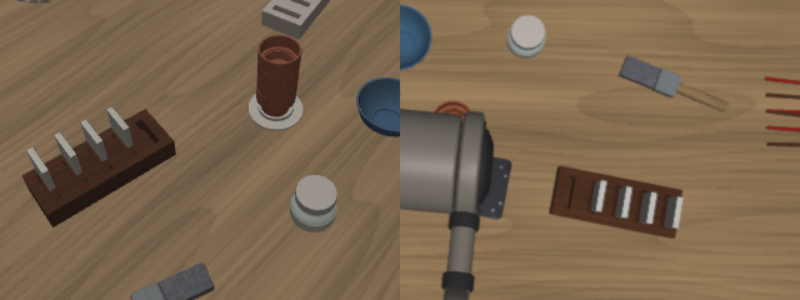

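The final view shows four tiles upright in the rack, the block empty, and four pots nested upright on the saucer at crop px (277,75). The jar, bowl and brush are where they were.

```bash
python3 -c "
from h import *
print(robot.hand_in())"
```

```text
the job is handed in; nothing more can be done
None
```

I handed the job in at about 56 s: the three tiles stand seated in rack slots 0–2 beside the one already there, all four pots are nested upright on the saucer, and the jar, bowl and brush were not moved; hand-in gave no verdict, so this rests on the last camera check.

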